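Clip up pipette-tip racks on a bracket, load them and set the timer

TASK

Get the orange tip racks on the bench ready for decontamination: each has three white clips sticking out, one on each end and one on a long side, so press one of these faces against the bent steel bracket until its clip is fully home, turn the rack to bring the next face to the bracket until all three are home, and then stand the rack upright in a bay of its own in the blue tray. Once every rack is in the tray with all its clips home, slide the black timer grip along its track until its middle lines up with the yellow pointer. Push the clips in nowhere but at the bracket, and leave the amber bottle and the white jar where they are.

Things in the scene. Friction and masses are not known exactly. Their poses are not given: they have to be found in the camera images.
- rack1: Orange pipette-tip rack, white lid, blue handle; one of up to three, may be absent. Box 100 long (x) x 66 wide (y) x 55 mm high, 0.25 to 0.45 kg; origin at the centre of its underside, z up. The handle is a solid upright fin centred on the lid: 60 along x, 20 thick along y, 55 to 95 mm above the underside; grip it from above across its thickness. White push-in clips: see its joints.
- rack1_end (a joint): Clip on the +x end face of rack1, 34 wide, 24 high, centred on the face 28 mm above the underside. 0 m: stands out 14 mm (starts below 0.002); 0.012 m: hard stop, fully home, stands out 2 mm. Slides straight in with about 4 N of friction and stays where it is left; 0.0095 or more counts as home.
- rack1_side (a joint): The same kind of clip in the middle of the +y long side of rack1: 0 m stands out 14 mm, 0.012 m fully home.
- rack1_tail (a joint): The same kind of clip in the middle of the -x end face of rack1: 0 m stands out 14 mm, 0.012 m fully home.
- rack2: Orange pipette-tip rack, white lid, green handle; one of up to three, may be absent. Box 100 long (x) x 66 wide (y) x 55 mm high, 0.25 to 0.45 kg; origin at the centre of its underside, z up. The handle is a solid upright fin centred on the lid: 60 along x, 20 thick along y, 55 to 95 mm above the underside; grip it from above across its thickness. White push-in clips: see its joints.
- rack2_end (a joint): Clip on the +x end face of rack2, 34 wide, 24 high, centred on the face 28 mm above the underside. 0 m: stands out 14 mm (starts below 0.002); 0.012 m: hard stop, fully home, stands out 2 mm. Slides straight in with about 4 N of friction and stays where it is left; 0.0095 or more counts as home.
- rack2_side (a joint): The same kind of clip in the middle of the +y long side of rack2: 0 m stands out 14 mm, 0.012 m fully home.
- rack2_tail (a joint): The same kind of clip in the middle of the -x end face of rack2: 0 m stands out 14 mm, 0.012 m fully home.
- rack3: Orange pipette-tip rack, white lid, black handle; one of up to three, may be absent. Box 100 long (x) x 66 wide (y) x 55 mm high, 0.25 to 0.45 kg; origin at the centre of its underside, z up. The handle is a solid upright fin centred on the lid: 60 along x, 20 thick along y, 55 to 95 mm above the underside; grip it from above across its thickness. White push-in clips: see its joints.
- rack3_end (a joint): Clip on the +x end face of rack3, 34 wide, 24 high, centred on the face 28 mm above the underside. 0 m: stands out 14 mm (starts below 0.002); 0.012 m: hard stop, fully home, stands out 2 mm. Slides straight in with about 4 N of friction and stays where it is left; 0.0095 or more counts as home.
- rack3_side (a joint): The same kind of clip in the middle of the +y long side of rack3: 0 m stands out 14 mm, 0.012 m fully home.
- rack3_tail (a joint): The same kind of clip in the middle of the -x end face of rack3: 0 m stands out 14 mm, 0.012 m fully home.
- bracket: Fixed bent steel bracket bolted to the bench: an upright plate 150 wide (y), 52 mm high, 6 thick, with a foot and ribs behind it (+x). Origin at the middle of the foot of its flat working face, which lies at x = 0 and looks to its -x (roughly to the robot). Clips are pushed home by pressing them against this face along its +x.
- press (a point): The middle of the bracket's working face, 28 mm above the bench, level with the clips of a rack standing on the bench.
- tray: Fixed blue tray 135 (x) x 280 (y) x 22 mm high, walls and floor 5 mm, two dividers across y as high as the walls making three equal bays, each 87 (y) x 125 mm (x) inside. Origin at the centre of its underside, z up. A rack fits a bay with its length along the tray's x, either way round.
- bay1 (a point): Centre of the floor of the tray's -y bay.
- bay2 (a point): Centre of the floor of the middle bay.
- bay3 (a point): Centre of the floor of the tray's +y bay.
- timer_base: Fixed aluminium track of the decontamination timer, 40 (x) x 170 (y) x 14 mm high; origin at the centre of its underside; its y is the sliding direction.
- timer (a joint): Position of the timer's black grip along its track: 0 at the -y end, 0.12 m at the +y end; 1.5 N friction, stays where it is left. At 0.06 the grip is at the middle of the track.
- timer_top (a point): Centre of the top of the timer's grip, 54 mm above the bench. The grip is a black block 28 (x) x 20 (y) x 40 mm high standing on the track.
- pointer: Fixed yellow pointer, 12 mm wide and 12 mm high, lying beside the track on its +x side with its tip towards the track. Origin at the bench on the pointer's centre line at its tip; its axes are parallel to the track's.
- reagent: Bystander: amber bottle with white cap, 52 across, 130 mm high; origin at the centre of its underside.
- jar: Bystander: white jar with red cap, 60 across, 70 mm high; origin at the centre of its underside.

How it is judged:
By the outcome, as a careful person would: the job done as asked, in the order asked, and still so for the second after the job is handed in, with the robot touching nothing.
Of rack1, rack2, rack3 only 2 to 3 are there at a start; the rules pass over those that are not, and their reading is None.
At some moment in a run one of rack1, rack2, rack3 may be knocked a few centimetres aside while the robot is not near it.
Once in a run the grip may slacken for a moment while it holds something.
It also fails if it takes over 210 s, if anything falls off the work surface, if the arm or the gripper's body presses on something with over 40 N, if the wrist force passes 120 N, or if a joint passes its speed limit or range.

ROBOT

A 7-joint arm with a two-finger parallel gripper is mounted at the origin on the work surface. World frame = base frame: x ahead of the robot, y to its left, z up, the work surface at z = 0. Lengths are in m, angles in rad, forces in N, time in s.
With the tool pointing down it reaches from about 0.4 to 0.85 m from the base axis. Payload 4.5 kg.
Tool frame: the origin (TCP) lies midway between the tips of the shut fingers; the grasp point (between the pads) lies 19 mm behind it; z points along the fingers, y is the line along which they close (so a half turn about z gives the same grasp; the last joint's range is limited). The gripper opens to 85 mm and grips with 20 to 120 N. Pads are 22 mm wide; open, the fingers measure 114 mm over their backs; the gripper's body (76 mm by 85 mm) begins 54 mm behind the grasp point. The pads swing forward as they close: fully open they stand 13 mm farther back than shut.
Start: joints at [1.304, 0.689, -0.195, 1.565, 0.157, 0.902, -0.215], TCP at [0.185, -0.597, 0.208] pointing down, gripper open.
Joint ranges: [-3.01, 3.01], [-0.46, 2.08], [-1.47, 1.51], [0.13, 2.56], [-1, 4.14], [0.04, 2.09], [-2.66, 2.66]. Speed limits (rad/s): [2.57, 2.57, 3.14, 3.14, 3.14, 3.14, 3.14].

INTERFACE

Orientations are given as a unit quaternion [x, y, z, w].
In Python, from bench import telemetry, vision, robot, nets gives the robot as it stands. The module is installed in compiled form; this text tells all that it offers.
- The arm moves only by the tool servo_tool, never from a script. Its argument "series" is a list of rows, each a list of 2 entries, a list of its own where there are three numbers: the shift along the tool's x, y, z in cm, then the turn, a rotation vector about the tool's x, y, z in degrees. In form: [[[tx, ty, tz], [wx, wy, wz]], ...]. A call has 1 to 8 rows; each row shifts and turns the commanded pose from where the row before left it, along the tool's axes as they then stand; what a row does not reach is not made up. A row lasts 1/12 s, in which the tool goes at most 41.7 mm and 7.16 degrees, less where a joint would pass 70% of its speed; a pose out of reach is approached as far as the arm can. A call is refused whole if a number of a shift passes 4.17 or a number of a turn 7.16, either way. A call with a gripper value outside its range is refused whole. "gripper" is the opening, from -1 (shut) to 1 (fully open), set as the call begins (left out, the last holds). The fingers move at their own pace and stop on an object; the grip force is fixed at half the most. Time passes only in rows, so rows that do not move let the fingers close. It gives the time, the measured TCP pose, the force, the opening and the grip force at its end, in the units of the state.
- telemetry.get_state(): the state, without advancing time (a new reading comes with each control period).
- vision.get_image(name): name is "side" or "top" or "wrist"; returns the picture (400x640x3 uint8, red, green, blue); there is no depth.
- vision.camera_params(name): a dict with "fx", "fy", "cx", "cy" (pixels), "distortion" ([k1, k2, p1, p2, k3] as OpenCV has them; the pictures are not rectified), "T" (4x4, takes a point from camera to world coordinates). Camera axes: x right, y up, looking along -z (the intrinsics and any distortion apply to the point x, -y, -z); pixel columns grow to the right and rows downward; lengths in m; the calibration is good to about 2 mm. A picture is of the moment at which its call begins: read the wrist's pose just before it. camera_params takes no time and is no camera call; for the wrist camera it gives the pose at the moment of the call.
- robot.finish_job(): hands the job in; it is judged then, once.
Trained networks look in the newest picture that a camera, given by its name, has taken for a name from the list of things; names that differ only in an ending like _2 or _b are one class to them, and where a whole thing is asked for, a point or a joint stands for the part that bears it (a point fixed in the world has none). Each returns a list of dicts, best first, with "conf" (0 to 1); they miss things now and then, are a little off and sometimes report something else, mostly with a low value. They report only what shows in the picture. A call takes as long as a camera call.
- nets.trace(camera, label): "mask" (400x640 bool, what is visible of it) and "box" ([centre column, centre row, width, height] in pixels, round what is visible of it).
The state is a dict: "time_s": time; "q": joint angles; "qvel": joint speeds; "joint_efforts": joint torques, N m; "ee_pos": TCP position; "tcp_rot": TCP orientation; "wrist_force": force on the tool from outside, world axes, zero at the start; "torque": the same for the moment, N m; "grip_width": finger opening in m; "grip_force": force on a finger pad.
Only numpy, scipy, OpenCV 4.12 (cv2) and the standard library are available. Lean on these libraries where they do the work, as an engineer would, in place of code of your own. Each camera call takes 0.05 s, during which the arm holds its last target. There are 200 camera calls.

## Working session

There is one attempt and no reset: what is moved stays moved. The work goes in short steps, Python scripts to look and compute and a tool call to move; the robot and the scene stay as the last step left them, time stands still between calls to the robot, and variables do not carry over. Pictures are saved under pics/ and viewed, at most 14 in all, crops included, and the job is handed in when it is done.

Besides the shell and the picture viewer there is one more tool, called after "Request:" as name([rows], argument=value, ...), one row to a line, values as JSON. servo_tool: Moves the arm, as the interface text tells. Its arguments: {"type":"object","properties":{"series":{"type":"array"},"gripper":{"type":"number"}},"required":["series"]}

```bash
mkdir -p pics; ls; python3 - <<'E'
from bench import telemetry, vision
import cv2, numpy as np
s=telemetry.get_state()
print({k:np.round(v,3) for k,v in s.items()})
for n in ("top","side"):
    im=vision.get_image(n); cv2.imwrite(f"pics/{n}0.png",im[:,:,::-1])
    p=vision.camera_params(n); print(n,{k:np.round(v,3).tolist() for k,v in p.items()})
E
```

```text
pics
{'time_s': np.float64(0.0), 'q': array([ 1.304,  0.69 , -0.194,  1.566,  0.157,  0.902, -0.215]), 'qvel': array([-0.001, -0.   , -0.001, -0.   ,  0.001,  0.002,  0.   ]), 'joint_efforts': array([-1.0000e-03, -5.3962e+01, -1.2670e+00, -1.5854e+01,  9.0000e-03,
        1.0000e-02, -0.0000e+00]), 'ee_pos': array([ 0.185, -0.596,  0.207]), 'tcp_rot': array([ 0.989,  0.15 , -0.   , -0.001]), 'wrist_force': array([-0.049,  0.352, -0.698]), 'torque': array([ 0.023, -0.014, -0.051]), 'grip_force': np.float64(0.0), 'grip_width': np.float64(0.085)}
top {'fx': 393.763, 'fy': 393.763, 'cx': 322.483, 'cy': 202.684, 'distortion': [-0.039, 0.0, 0.0, 0.0, 0.0], 'T': [[-0.0, 0.982, -0.186, 0.356], [-1.0, 0.001, 0.008, -0.011], [0.008, 0.186, 0.982, 1.231], [0.0, 0.0, 0.0, 1.0]]}
side {'fx': 421.613, 'fy': 421.613, 'cx': 322.237, 'cy': 198.341, 'distortion': [-0.065, 0.0, 0.0, 0.0, 0.0], 'T': [[-0.989, 0.11, -0.096, 0.482], [-0.146, -0.748, 0.647, 0.678], [-0.001, 0.655, 0.756, 0.9], [0.0, 0.0, 0.0, 1.0]]}
```

View pics/top0.png

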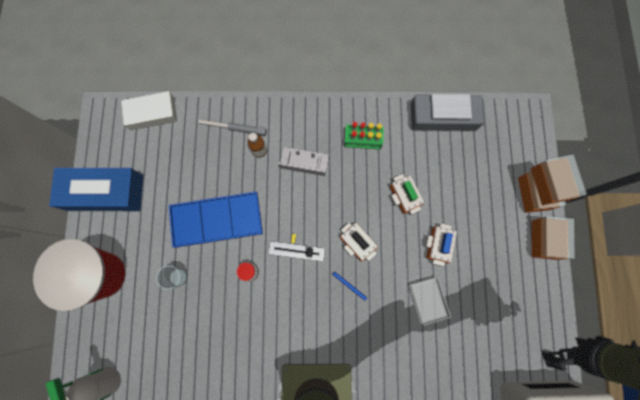

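View pics/side0.png

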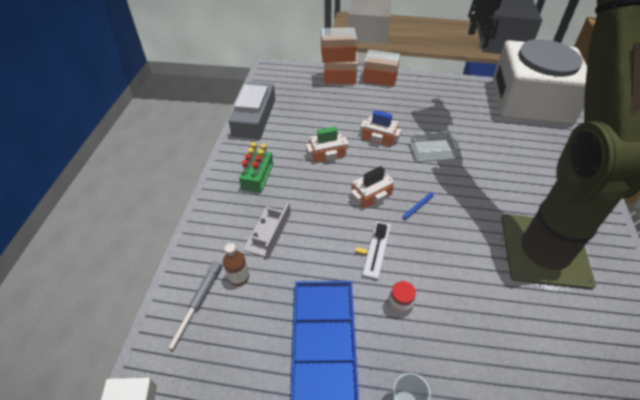

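The top view shows three racks: green at (406,193), blue at (442,244), black at (357,240). It also shows the bracket at (304,160), tray at (216,219), timer track at (297,251) with its grip at (309,252), pointer at (293,238), bottle at (257,143) and jar at (247,271). The side view agrees.

```bash
cat > h.py <<'E'
import numpy as np, cv2
from bench import telemetry, vision, nets
from scipy.optimize import minimize
from scipy.spatial.transform import Rotation as R
def proj(p,P):
    P=np.atleast_2d(P); Ti=np.linalg.inv(p["T"]); c=P@Ti[:3,:3].T+Ti[:3,3]
    c=c*[1,-1,-1]; K=np.array([[p["fx"],0,p["cx"]],[0,p["fy"],p["cy"]],[0,0,1]])
    return cv2.projectPoints(c.reshape(-1,1,3),np.zeros(3),np.zeros(3),K,np.array(p["distortion"]))[0].reshape(-1,2)
def unproj(p,uv,z):
    K=np.array([[p["fx"],0,p["cx"]],[0,p["fy"],p["cy"]],[0,0,1]])
    n=cv2.undistortPoints(np.array(uv,float).reshape(-1,1,2),K,np.array(p["distortion"])).reshape(-1,2)
    d=np.c_[n[:,0],-n[:,1],-np.ones(len(n))]@np.array(p["T"])[:3,:3].T; o=np.array(p["T"])[:3,3]
    return o+d*((np.atleast_1d(z)-o[2])/d[:,2])[:,None]
def box(x0,x1,y0,y1,z0,z1): return np.array([[x,y,z] for x in(x0,x1) for y in(y0,y1) for z in(z0,z1)])
def rackparts(c=(.014,.014,.014)):  # end, side, tail stick-out
    return [box(-.05,.05,-.033,.033,0,.055),box(-.03,.03,-.01,.01,.055,.095),
      box(.05,.05+c[0],-.017,.017,.016,.04),box(-.05-c[2],-.05,-.017,.017,.016,.04),box(-.017,.017,.033,.033+c[1],.016,.04)]
PARTS={"tray":[box(-.0675,.0675,-.14,.14,0,.022)],"timer_base":[box(-.02,.02,-.085,.085,0,.014)]}
def sil(p,parts,pose,S=4,z=0):
    x,y,a=pose; M=np.array([[np.cos(a),-np.sin(a),0],[np.sin(a),np.cos(a),0],[0,0,1]])
    m=np.zeros((400*S//1,640*S),np.uint8)
    for b in parts:
        q=(proj(p,b@M.T+[x,y,z])+.5)*S-.5
        cv2.fillConvexPoly(m,cv2.convexHull(np.round(q*16).astype(np.int32)),1,shift=4)
    return cv2.resize(m.astype(np.float32),(640,400),interpolation=cv2.INTER_AREA)
def fit(views,parts,x0,z=0,S=4):
    # views: list of (params,mask)
    def f(v):
        e=0
        for p,m in views:
            s=sil(p,parts,v,S,z); e+=1-np.minimum(s,m).sum()/max(np.maximum(s,m).sum(),1)
        return e/len(views)
    r=minimize(f,x0,method="Nelder-Mead",options=dict(initial_simplex=np.array(x0)+np.array([[0,0,0],[.008,0,0],[0,.008,0],[0,0,.15]]),xatol=2e-4,fatol=1e-4,maxiter=150))
    return r.x,r.fun
def look(cam,labels,pic=None):
    p=vision.camera_params(cam); im=vision.get_image(cam)
    if pic: cv2.imwrite(f"pics/{pic}.png",im[:,:,::-1])
    return p,im,{l:nets.trace(cam,l) for l in labels}
E
python3 - <<'E'
from h import *
L=["rack1","rack2","rack3","bracket","tray","timer_base","timer","pointer","reagent","jar"]
V={c:look(c,L) for c in("top","side")}
import pickle; pickle.dump({c:(v[0],v[2]) for c,v in V.items()},open("v0.pkl","wb"))
for l in L:
    print(l,[[(round(d["conf"],2),np.round(d["box"]).tolist()) for d in V[c][2][l][:2]] for c in V])
    if not all(V[c][2][l] for c in V): continue
    vs=[(V[c][0],V[c][2][l][0]["mask"].astype(np.float32)) for c in V]
    b=V["top"][2][l][0]["box"]; g=unproj(V["top"][0],[b[:2]],.03)[0]; print("  g",g.round(3))
    parts=rackparts() if l[:4]=="rack" else PARTS.get(l)
    if parts:
        rs=sorted([fit(vs,parts,[g[0],g[1],a],S=2) for a in np.arange(0,6.2,.785)],key=lambda r:r[1])
        for r in rs[:4]: print("   ",r[0].round(4),np.degrees(r[0][2]).round(1)%360,round(r[1],3))
print(vision.camera_params("wrist")["T"].round(3),telemetry.get_state()["time_s"])
E
```

```text
rack1 [[(0.74, [356.0, 241.0, 34.0, 37.0]), (0.58, [440.0, 245.0, 32.0, 42.0])], [(0.88, [381.0, 128.0, 42.0, 32.0]), (0.86, [373.0, 186.0, 43.0, 44.0])]]
  g [ 0.465 -0.122  0.03 ]
    [ 0.4633 -0.1286  0.728 ] 41.7 0.535
    [ 0.4633 -0.1286  0.7279] 41.7 0.535
    [ 0.4633 -0.1275  7.0122] 41.80000000000001 0.535
    [ 0.4638 -0.128   0.708 ] 40.6 0.538
rack2 [[(0.74, [356.0, 241.0, 34.0, 37.0]), (0.58, [440.0, 245.0, 32.0, 42.0])], [(0.88, [381.0, 128.0, 42.0, 32.0]), (0.86, [373.0, 186.0, 43.0, 44.0])]]
  g [ 0.465 -0.122  0.03 ]
    [ 0.4633 -0.1286  0.728 ] 41.7 0.535
    [ 0.4633 -0.1286  0.7279] 41.7 0.535
    [ 0.4633 -0.1275  7.0122] 41.80000000000001 0.535
    [ 0.4638 -0.128   0.708 ] 40.6 0.538
rack3 [[(0.74, [356.0, 241.0, 34.0, 37.0]), (0.58, [440.0, 245.0, 32.0, 42.0])], [(0.88, [381.0, 128.0, 42.0, 32.0]), (0.86, [373.0, 186.0, 43.0, 44.0])]]
  g [ 0.465 -0.122  0.03 ]
    [ 0.4633 -0.1286  0.728 ] 41.7 0.535
    [ 0.4633 -0.1286  0.7279] 41.7 0.535
    [ 0.4633 -0.1275  7.0122] 41.80000000000001 0.535
    [ 0.4638 -0.128   0.708 ] 40.6 0.538
bracket [[(0.7, [349.0,
[... 671 characters left out ...]
] 173.4 0.099
    [ 0.4343  0.0614 -0.1137] 353.5 0.099
timer [[(0.47, [395.0, 199.0, 6.0, 12.0])], [(0.59, [381.0, 230.0, 10.0, 16.0]), (0.55, [402.0, 299.0, 31.0, 34.0])]]
  g [ 0.595 -0.246  0.03 ]
pointer [[], [(0.56, [363.0, 252.0, 12.0, 9.0]), (0.35, [403.0, 298.0, 26.0, 36.0])]]
reagent [[(0.89, [256.0, 146.0, 20.0, 22.0]), (0.56, [311.0, 253.0, 8.0, 12.0])], [(0.58, [238.0, 265.0, 22.0, 41.0]), (0.45, [376.0, 251.0, 27.0, 56.0])]]
  g [0.768 0.192 0.03 ]
jar [[(0.83, [245.0, 273.0, 24.0, 19.0])], [(0.77, [403.0, 298.0, 29.0, 40.0])]]
  g [0.368 0.212 0.03 ]
[[ 0.297  0.915  0.273  0.255]
 [-0.955  0.285  0.084 -0.576]
 [-0.001 -0.286  0.958  0.374]
 [ 0.     0.     0.     1.   ]] 1.2
```

```bash
cat >> h.py <<'E'
def pick(dets,p,g,tol=14,z=.045):
    u=proj(p,[[g[0],g[1],z]])[0]
    d=[(np.hypot(*(np.array(d["box"][:2])-u)),d) for d in dets]
    d=[x for x in d if x[0]<tol]
    return min(d,key=lambda x:x[0])[1] if d else None
def fitrack(V,g,clips=(.014,.014,.014),angs=np.arange(0,6.2,.785),z=0,tol=14):
    vs=[]
    for p,D in V:
        d=pick(D,p,g,tol)
        if d is not None: vs.append((p,d["mask"].astype(np.float32)))
    if not vs: return []
    return sorted([fit(vs,rackparts(clips),[g[0],g[1],a],z=z) for a in angs],key=lambda r:r[1]),len(vs)
E
python3 - <<'E'
from h import *
import pickle
v=pickle.load(open("v0.pkl","rb"))
V=[(v[c][0],v[c][1]["rack1"]) for c in v]
for n,uv in dict(blue=(443,245),green=(405,194),black=(357,241)).items():
    g=unproj(V[0][0],[uv],.05)[0]
    r,k=fitrack(V,g); print(n,g.round(3),k)
    for a in r[:5]: print("  ",a[0].round(4),(np.degrees(a[0][2])%360).round(1),round(a[1],3))
for n,uv,z in (("bracketL",(279,164),.05),("bracketR",(327,172),.05),("bottle",(256,138),.13),("jar",(247,271),.07),("grip",(309,251),.054),("ptr",(293,243),.006)):
    print(n,unproj(V[0][0],[uv],z)[0].round(3))
im=vision.get_image("top"); cv2.imwrite("pics/crop1.png",cv2.resize(im[115:275,230:470,::-1],None,fx=3.3,fy=3.3,interpolation=cv2.INTER_CUBIC))
E
```

```text
blue [ 0.45  -0.382  0.05 ] 2
   [ 0.4537 -0.3828 -0.2227] 347.2 0.105
   [ 0.4535 -0.3829  6.0343] 345.7 0.106
   [ 0.4537 -0.3821  6.0502] 346.7 0.106
   [ 0.4534 -0.3824 -0.2489] 345.7 0.106
   [ 0.4536 -0.3803  2.9161] 167.1 0.126
green [ 0.607 -0.273  0.05 ] 1
   [ 0.6117 -0.2825  0.4381] 25.1 0.069
   [ 0.6116 -0.2823  6.7145] 24.7 0.069
   [ 0.6113 -0.2822  0.4265] 24.4 0.069
   [ 0.6125 -0.2821  0.4219] 24.2 0.071
   [ 0.6109 -0.2811  3.5648] 204.2 0.103
black [ 0.463 -0.123  0.05 ] 2
   [ 0.4619 -0.1278  0.7379] 42.3 0.081
   [ 0.4623 -0.1276  0.73  ] 41.8 0.081
   [ 0.4624 -0.1279  7.0159] 42.0 0.081
   [ 0.4618 -0.128   0.7221] 41.4 0.082
   [ 0.4613 -0.1268  3.8688] 221.7 0.11
bracketL [0.702 0.116 0.05 ]
bracketR [ 0.676 -0.034  0.05 ]
bottle [0.758 0.176 0.13 ]
jar [0.373 0.2   0.07 ]
grip [0.433 0.021 0.054]
ptr [0.46  0.072 0.006]
```

View pics/crop1.png

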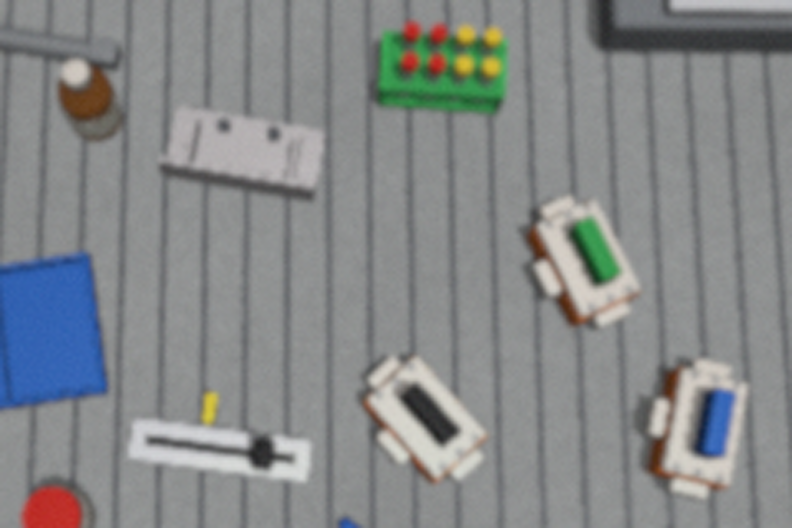

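The crop shows all three side clips facing world +y (left). The bracket's working face edge runs from about (162,168) to (313,193) in the crop, with its ribs behind it at larger x.

```bash
cat >> h.py <<'E'
from scipy.linalg import expm, logm
def pose(s=None):
    s=s or telemetry.get_state(); T=np.eye(4); T[:3,:3]=R.from_quat(s["tcp_rot"]).as_matrix(); T[:3,3]=s["ee_pos"]; return T
def down(x,y,z,tdeg):
    t=np.radians(tdeg); T=np.eye(4); T[:3,:3]=np.array([[np.cos(t),np.sin(t),0],[np.sin(t),-np.cos(t),0],[0,0,-1]]); T[:3,3]=x,y,z; return T
def tyaw(T): return np.degrees(np.arctan2(T[1,0],T[0,0]))
def plan(*wps,n=None,T0=None,tcur=None):
    """waypoints (x,y,z,tdeg[,n]) -> equal rows each; turn taken as tdeg - current tdeg (unwrapped)"""
    T=pose() if T0 is None else T0; tc=tyaw(T) if tcur is None else tcur
    for w in wps:
        G=down(*w[:4]); turn=w[3]-tc; d=np.linalg.norm(G[:3,3]-T[:3,3])*100
        k=w[4] if len(w)>4 else int(max(1,np.ceil(d/3.9),np.ceil(abs(turn)/6.9)))
        # turn about tool z by -turn (plus small tilt fix); straight line, equal turn per row
        tilt=R.from_matrix((down(0,0,0,tc)[:3,:3]).T@T[:3,:3])  # residual tilt
        rel=np.linalg.inv(T)@G
        if abs(turn)<100: A=np.real(logm(rel))/k; M=expm(A); sh=M[:3,3]*100; wv=np.degrees(R.from_matrix(M[:3,:3]).as_rotvec())
        else: sh=rel[:3,3]*100/k; wv=np.array([0,0,-turn/k]); assert np.hypot(*rel[:2,3])<.004,"big turn: in place only"
        print(f"to {np.round(w[:4],3)}: {k} x [[{sh[0]:.2f},{sh[1]:.2f},{sh[2]:.2f}],[{wv[0]:.1f},{wv[1]:.1f},{wv[2]:.1f}]]")
        T=G; tc=w[3]
def st():
    s=telemetry.get_state(); T=pose(s)
    print(f"t={s['time_s']:.2f} pos={T[:3,3].round(4)} yaw={tyaw(T):.1f} tilt={np.degrees(np.arccos(min(1,-T[2,2]))):.2f} q={np.degrees(s['q']).round(0)} F={s['wrist_force'].round(1)} M={s['torque'].round(2)} w={s['grip_width']:.4f} gf={s['grip_force']:.1f}")
E
python3 -c "
from h import *
plan((.45,-.38,.2,17.3))"
```

```text
to [ 0.45 -0.38  0.2  17.3 ]: 9 x [[3.52,-1.43,0.09],[0.0,-0.0,-0.0]]
```

Request:
servo_tool([
  [[3.52,-1.43,0.09],[0,0,0]],
  [[3.52,-1.43,0.09],[0,0,0]],
  [[3.52,-1.43,0.09],[0,0,0]],
  [[3.52,-1.43,0.09],[0,0,0]],
  [[3.52,-1.43,0.09],[0,0,0]],
  [[3.52,-1.43,0.09],[0,0,0]],
  [[3.52,-1.43,0.09],[0,0,0]],
  [[3.52,-1.43,0.09],[0,0,0]],
], gripper=1)

```text
time_s: 1.92
ee_pos: [0.4216, -0.403, 0.201]
tcp_rot: [0.989, 0.15, 0.0, 0.0]
wrist_force: [0.3, -0.6, -0.1]
grip_width: 0.0853
grip_force: 0.0
```

Request:
servo_tool([
  [[3.5,-1.4,0],[0,0,0]],
  [[0,0,0],[0,0,-7]],
  [[0,0,0],[0,0,-7]],
  [[0,0,0],[0,0,0]],
])

```text
time_s: 2.25
ee_pos: [0.4503, -0.3798, 0.2009]
tcp_rot: [0.962, 0.272, 0.0, -0.0]
wrist_force: [0.7, -0.2, 0.5]
grip_width: 0.0856
grip_force: 0.0
```

```bash
python3 -c "
from h import *
st()
p,im,D=look('wrist',['rack1'],'w1')
print([(round(d['conf'],2),np.round(d['box'])) for d in D['rack1']])
for n,P in dict(blue=(.4537,-.3825,.095),green=(.6115,-.2825,.095)).items(): print(n,proj(p,[P]))
"
```

```text
t=2.25 pos=[ 0.4503 -0.3798  0.2009] yaw=31.5 tilt=0.02 q=[ 43.  37. -13.  97.  11.  47. -33.] F=[ 0.7 -0.2  0.5] M=[-0.02  0.04 -0.01] w=0.0856 gf=0.0
[(0.68, array([312.,  26.,  74.,  48.])), (0.64, array([318., 171., 109., 113.])), (0.55, array([ 89.,  51., 135.,  94.]))]
blue [[320.03988496 187.3677535 ]]
green [[317.42141206 -67.41041369]]
```

View pics/w1.png

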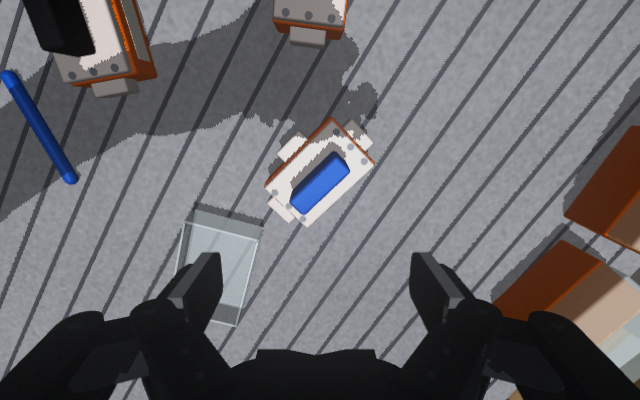

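The wrist view shows the blue rack at (318,171), the black rack at top left (89,51) and the green rack at the top (312,26). All rows were followed faithfully.

```bash
cat >> h.py <<'E'
def refine(g,yaw,clips=(.014,.014,.014),z=0,cams=("wrist",)):
    V=[]
    for c in cams:
        p=vision.camera_params(c); vision.get_image(c); V.append((p,nets.trace(c,"rack1")))
    r,k=fitrack(V,g,clips,np.radians(yaw)+np.array([0,np.pi]),z,tol=60 if cams==("wrist",) else 14)
    for a in r: print("fit",a[0].round(4),np.degrees(a[0][2]).round(1),"err",round(a[1],3))
    return r[0][0]
E
python3 -c "
from h import *
g=refine((.4537,-.3825),-13)
plan((g[0],g[1],.2,31.5),(g[0],g[1],.2,np.degrees(g[2])+180),(g[0],g[1],.06,np.degrees(g[2])+180))"
```

```text
fit [ 0.4541 -0.3809 -0.2399] -13.7 err 0.065
fit [ 0.4552 -0.3789  2.8923] 165.7 err 0.132
to [ 0.454 -0.381  0.2   31.5  ]: 1 x [[0.45,0.24,0.09],[0.0,0.0,-0.5]]
to [  0.454  -0.381   0.2   166.252]: 20 x [[0.00,0.00,0.00],[0.0,0.0,-6.7]]
to [ 4.54000e-01 -3.81000e-01  6.00000e-02  1.66252e+02]: 4 x [[0.00,0.00,3.50],[0.0,0.0,-0.0]]
```

Request:
servo_tool([
  [[0.45,0.24,0],[0,0,0]],
  [[0,0,0.3],[0,0,-6.7]],
  [[0,0,0.3],[0,0,-6.7]],
  [[0,0,0.3],[0,0,-6.7]],
  [[0,0,0.3],[0,0,-6.7]],
  [[0,0,0.3],[0,0,-6.7]],
  [[0,0,0.3],[0,0,-6.7]],
  [[0,0,0.3],[0,0,-6.7]],
])

```text
time_s: 3.12
ee_pos: [0.4548, -0.3806, 0.1798]
tcp_rot: [0.775, 0.632, 0.0, 0.0]
wrist_force: [0.2, 0.0, -0.4]
grip_width: 0.0851
grip_force: 0.0
```

Request:
servo_tool([
  [[0,0,0.3],[0,0,-6.7]],
  [[0,0,0.3],[0,0,-6.7]],
  [[0,0,0.3],[0,0,-6.7]],
  [[0,0,0.3],[0,0,-6.7]],
  [[0,0,0.3],[0,0,-6.7]],
  [[0,0,0.3],[0,0,-6.7]],
  [[0,0,0.3],[0,0,-6.7]],
  [[0,0,0.3],[0,0,-6.7]],
])

```text
time_s: 3.78
ee_pos: [0.4547, -0.3807, 0.1557]
tcp_rot: [0.407, 0.913, -0.0, 0.0]
wrist_force: [-0.3, -0.1, 0.1]
grip_width: 0.0854
grip_force: 0.0
```

Request:
servo_tool([
  [[0,0,0.3],[0,0,-6.7]],
  [[0,0,0.3],[0,0,-6.7]],
  [[0,0,0.3],[0,0,-6.7]],
  [[0,0,0.3],[0,0,-6.7]],
  [[0,0,0.3],[0,0,-6.7]],
  [[0,0,0],[0,0,0]],
])

```text
time_s: 4.28
ee_pos: [0.4541, -0.3806, 0.14]
tcp_rot: [0.128, 0.992, 0.0, -0.001]
wrist_force: [-0.1, -0.3, -0.7]
grip_width: 0.0854
grip_force: 0.0
```

```bash
python3 -c "
from h import *
st()
g=refine((.4541,-.3809),-13.7)
plan((g[0],g[1],.06,np.degrees(g[2])+180))"
```

```text
t=4.28 pos=[ 0.4541 -0.3806  0.14  ] yaw=165.3 tilt=0.08 q=[ 61.  49. -48.  98.  44.  53.  71.] F=[-0.1 -0.3 -0.7] M=[-0.03  0.01 -0.02] w=0.0854 gf=0.0
fit [ 0.4539 -0.3815 -0.2465] -14.1 err 0.083
fit [ 0.4542 -0.3797  2.9053] 166.5 err 0.154
to [ 4.54000e-01 -3.82000e-01  6.00000e-02  1.65875e+02]: 3 x [[0.01,-0.04,2.69],[0.0,-0.0,-0.3]]
```

```bash
python3 -c "
from h import *
plan((.4541,-.3806,.17,165.3),(.6115,-.2825,.17,204.5),tcur=165.3)"
```

```text
to [  0.454  -0.381   0.17  165.3  ]: 1 x [[0.04,-0.02,-2.93],[0.0,-0.0,-0.3]]
to [ 6.120e-01 -2.820e-01  1.700e-01  2.045e+02]: 6 x [[-2.72,1.59,0.00],[0.0,0.0,-6.5]]
```

Request:
servo_tool([
  [[0,0,-3],[0,0,0]],
  [[-2.72,1.59,0],[0,0,-6.5]],
  [[-2.72,1.59,0],[0,0,-6.5]],
  [[-2.72,1.59,0],[0,0,-6.5]],
  [[-2.72,1.59,0],[0,0,-6.5]],
  [[-2.72,1.59,0],[0,0,-6.5]],
  [[-2.72,1.59,0],[0,0,-6.5]],
  [[0,0,0],[0,0,0]],
])

```text
time_s: 5.05
ee_pos: [0.6173, -0.2736, 0.1719]
tcp_rot: [-0.215, 0.977, 0.003, 0.003]
wrist_force: [0.5, 1.3, 0.9]
grip_width: 0.0855
grip_force: 0.0
```

```bash
python3 -c "
from h import *
st()
g=refine((.6115,-.2825),24.5)
plan((g[0],g[1],.12,np.degrees(g[2])+180),(g[0],g[1],.06,np.degrees(g[2])+180),tcur=tyaw(pose())%360)"
```

```text
t=5.05 pos=[ 0.6173 -0.2736  0.1719] yaw=-155.2 tilt=0.48 q=[ 46.  55. -57.  81.  47.  69.  99.] F=[0.5 1.3 0.9] M=[ 0.14 -0.02 -0.02] w=0.0855 gf=0.0
fit [ 0.6097 -0.2798  0.4318] 24.7 err 0.073
fit [ 0.61   -0.2789  3.568 ] 204.4 err 0.145
to [ 6.10000e-01 -2.80000e-01  1.20000e-01  2.04738e+02]: 2 x [[0.16,0.10,2.56],[0.0,0.0,-0.3]]
to [ 6.10000e-01 -2.80000e-01  6.00000e-02  2.04738e+02]: 2 x [[-0.00,-0.00,3.00],[0.0,0.0,0.0]]
```

Request:
servo_tool([
  [[0.16,0.1,2.56],[0,0,-0.3]],
  [[0.16,0.1,2.56],[0,0,-0.3]],
  [[0,0,2.5],[0,0,0]],
  [[0,0,2],[0,0,0]],
  [[0,0,1.5],[0,0,0]],
  [[0,0,0],[0,0,0]],
])

```text
time_s: 5.65
ee_pos: [0.6054, -0.2835, 0.0563]
tcp_rot: [-0.213, 0.977, 0.0, -0.003]
wrist_force: [-0.4, -0.4, -0.4]
grip_width: 0.0855
grip_force: 0.0
```

Request:
servo_tool([
  [[0,0,0],[0,0,0]],
  [[0,0,0],[0,0,0]],
  [[0,0,0],[0,0,0]],
  [[0,0,0],[0,0,0]],
  [[0,0,0],[0,0,0]],
  [[0,0,0],[0,0,0]],
], gripper=-1)

```text
time_s: 6.15
ee_pos: [0.6088, -0.2816, 0.0608]
tcp_rot: [-0.215, 0.977, 0.0, 0.0]
wrist_force: [-1.9, 0.6, 3.0]
grip_width: 0.0183
grip_force: 60.6
```

```bash
python3 -c "
from h import *
st()"
```

```text
t=6.15 pos=[ 0.6088 -0.2816  0.0608] yaw=-155.2 tilt=0.04 q=[ 45.  62. -52.  86.  54.  59.  94.] F=[-1.9  0.6  3. ] M=[ 0.02  0.19 -0.09] w=0.0183 gf=60.6
```

```bash
python3 -c "
from h import *
plan((.6088,-.2816,.08,204.8),(.63,-.15,.08,204.8),(.565,.06,.08,190),(.565,.06,.08,-10),tcur=204.8)"
```

```text
to [ 6.090e-01 -2.820e-01  8.000e-02  2.048e+02]: 1 x [[0.00,-0.00,-1.92],[-0.0,0.0,0.0]]
to [ 6.300e-01 -1.500e-01  8.000e-02  2.048e+02]: 4 x [[-1.86,2.76,0.00],[0.0,0.0,-0.0]]
to [5.65e-01 6.00e-02 8.00e-02 1.90e+02]: 6 x [[-0.09,3.67,0.00],[0.0,0.0,2.5]]
to [  0.565   0.06    0.08  -10.   ]: 29 x [[0.00,0.00,0.00],[0.0,0.0,6.9]]
```

Request:
servo_tool([
  [[0,0,-1.9],[0,0,0]],
  [[-1.86,2.76,0],[0,0,0]],
  [[-1.86,2.76,0],[0,0,0]],
  [[-1.86,2.76,0],[0,0,0]],
  [[-1.86,2.76,0],[0,0,0]],
  [[-0.09,3.67,0],[0,0,2.5]],
  [[-0.09,3.67,0],[0,0,2.5]],
  [[-0.09,3.67,0],[0,0,2.5]],
])

```text
time_s: 6.82
ee_pos: [0.5887, -0.0469, 0.078]
tcp_rot: [-0.149, 0.989, -0.0, -0.001]
wrist_force: [0.7, 0.4, -3.5]
grip_width: 0.0186
grip_force: 59.7
```

Request:
servo_tool([
  [[-0.09,3.67,0],[0,0,2.5]],
  [[-0.09,3.67,0],[0,0,2.5]],
  [[-0.09,3.67,0],[0,0,2.5]],
  [[0,0,0],[0,0,6.9]],
  [[0,0,0],[0,0,6.9]],
  [[0,0,0],[0,0,6.9]],
  [[0,0,0],[0,0,6.9]],
  [[0,0,0],[0,0,6.9]],
])

```text
time_s: 7.48
ee_pos: [0.5643, 0.0591, 0.0783]
tcp_rot: [0.216, 0.976, -0.0, -0.0]
wrist_force: [0.5, -0.2, -4.2]
grip_width: 0.0183
grip_force: 59.9
```

Request:
servo_tool([
  [[0,0,0],[0,0,6.9]],
  [[0,0,0],[0,0,6.9]],
  [[0,0,0],[0,0,6.9]],
  [[0,0,0],[0,0,6.9]],
  [[0,0,0],[0,0,6.9]],
  [[0,0,0],[0,0,6.9]],
  [[0,0,0],[0,0,6.9]],
  [[0,0,0],[0,0,6.9]],
])

```text
time_s: 8.15
ee_pos: [0.5644, 0.0593, 0.0784]
tcp_rot: [0.644, 0.765, -0.0, -0.0]
wrist_force: [0.7, 0.3, -4.0]
grip_width: 0.0179
grip_force: 59.9
```

Request:
servo_tool([
  [[0,0,0],[0,0,6.9]],
  [[0,0,0],[0,0,6.9]],
  [[0,0,0],[0,0,6.9]],
  [[0,0,0],[0,0,6.9]],
  [[0,0,0],[0,0,6.9]],
  [[0,0,0],[0,0,6.9]],
  [[0,0,0],[0,0,6.9]],
  [[0,0,0],[0,0,6.9]],
])

```text
time_s: 8.82
ee_pos: [0.5643, 0.0596, 0.0784]
tcp_rot: [0.925, 0.38, -0.0, -0.0]
wrist_force: [0.3, 0.6, -3.1]
grip_width: 0.0183
grip_force: 59.9
```

Request:
servo_tool([
  [[0,0,0],[0,0,6.9]],
  [[0,0,0],[0,0,6.9]],
  [[0,0,0],[0,0,6.9]],
  [[0,0,0],[0,0,6.9]],
  [[0,0,0],[0,0,6.9]],
  [[0,0,0],[0,0,6.9]],
  [[0,0,0],[0,0,6.9]],
  [[0,0,0],[0,0,6.9]],
])

```text
time_s: 9.48
ee_pos: [0.5642, 0.0599, 0.0783]
tcp_rot: [0.996, -0.092, -0.001, -0.0]
wrist_force: [0.5, 1.4, -4.0]
grip_width: 0.0183
grip_force: 59.9
```

```bash
python3 -c "
from h import *
st()
p,im,D=look('wrist',['bracket'],'w2'); st()
np.set_printoptions(precision=6); import pickle; pickle.dump(p,open('w2.pkl','wb'))
print([(round(d['conf'],2),np.round(d['box'])) for d in D['bracket']])
for w in ((.702,.116),(.676,-.034)): print(proj(p,[(*w,.052)]))
"
```

```text
t=9.48 pos=[0.5642 0.0599 0.0783] yaw=-10.6 tilt=0.07 q=[ -13.   46.    3.  106.   -5.   28. -106.] F=[ 0.5  1.4 -4. ] M=[0.01 0.06 0.03] w=0.0183 gf=59.9
t=9.58 pos=[0.5643 0.06   0.0783] yaw=-10.2 tilt=0.06 q=[ -13.   46.    3.  106.   -5.   28. -106.] F=[ 0.3 -0.1 -3.9] M=[ 0.05 -0.02  0.  ] w=0.0184 gf=59.9
[(0.57, array([296.,  12., 286.,  22.]))]
[[163.286933  -0.975873]]
[[451.919663  -5.023801]]
```

View pics/w2.png

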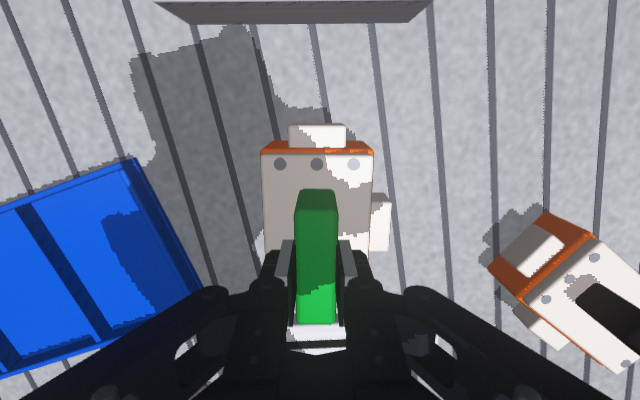

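The wrist view shows the rack held squarely. The foot of the bracket face runs from (192,24) to (410,22), the tail clip is at (316,135), and the black rack is at lower right.

```bash
python3 -c "
from h import *
import pickle
p=pickle.load(open('w2.pkl','rb'))
W=unproj(p,[(192,24),(410,22)],0); print(W.round(4), np.linalg.norm(W[0]-W[1]), W.mean(0).round(4))
d=W[0]-W[1]; a=np.degrees(np.arctan2(-d[0],d[1])); print('bracket yaw',a)
im=cv2.imread('pics/w2.png',0).astype(float)
for c in range(215,400,20):
    g=np.diff(im[:40,c-2:c+3].mean(1)); print(c,np.argsort(-abs(g))[:2]+.5,end=' ')
"
```

```text
[[ 0.7019  0.1204  0.    ]
 [ 0.6759 -0.0266  0.    ]] 0.14931567665969295 [0.6889 0.0469 0.    ]
bracket yaw -10.051771532341595
215 [24.5  1.5] 235 [1.5 0.5] 255 [1.5 0.5] 275 [23.5  0.5] 295 [23.5  0.5] 315 [ 0.5 23.5] 335 [23.5  0.5] 355 [ 0.5 23.5] 375 [ 0.5 22.5] 395 [22.5  0.5]
```

Request:
servo_tool([
  [[0.5,-0.88,1.5],[0,0,0]],
  [[2,0,0],[0,0,0]],
  [[2,0,0],[0,0,0]],
  [[1,0,0],[0,0,0]],
  [[0.5,0,0],[0,0,0]],
  [[0.5,0,0],[0,0,0]],
  [[0.3,0,0],[0,0,0]],
  [[0,0,0],[0,0,0]],
])

```text
time_s: 10.25
ee_pos: [0.6321, 0.0574, 0.0653]
tcp_rot: [0.996, -0.087, -0.001, -0.001]
wrist_force: [-5.6, 1.6, 12.7]
grip_width: 0.0179
grip_force: 67.9
```

Request:
servo_tool([
  [[0.2,0,0],[0,0,0]],
  [[0.2,0,0],[0,0,0]],
  [[0,0,0],[0,0,0]],
  [[0,0,0],[0,0,0]],
])

```text
time_s: 10.58
ee_pos: [0.6348, 0.0569, 0.0651]
tcp_rot: [0.996, -0.087, -0.002, -0.001]
wrist_force: [-6.4, 2.0, 13.0]
grip_width: 0.0179
grip_force: 67.7
```

```bash
cat >> h.py <<'E'
BC=np.array([.6889,.0469]); BN=np.array([.9847,-.1745]); BY=np.array([.1745,.9847])
def br():
    s=telemetry.get_state(); e=s["ee_pos"][:2]-BC; print("d %.4f lat %.4f Fn %.1f Flat %.1f"%(-e@BN,e@BY,s["wrist_force"][:2]@BN,s["wrist_force"][:2]@BY)); st()
E
python3 -c "
from h import *
br()"
```

```text
d 0.0550 lat 0.0004 Fn -6.7 Flat 0.8
t=10.58 pos=[0.6348 0.0569 0.0651] yaw=-10.0 tilt=0.29 q=[ -11.   51.    3.   94.   -5.   36. -105.] F=[-6.4  2.  13. ] M=[0.54 1.96 0.02] w=0.0179 gf=67.7
```

Request:
servo_tool([
  [[0,0,-0.3],[0,0,0]],
  [[0.2,0,0],[0,0,0]],
  [[0.2,0,0],[0,0,0]],
  [[0.2,0,0],[0,0,0]],
  [[0,0,0],[0,0,0]],
  [[0,0,0],[0,0,0]],
])

```text
time_s: 11.08
ee_pos: [0.6433, 0.0538, 0.0663]
tcp_rot: [0.996, -0.089, -0.0, 0.0]
wrist_force: [0.1, -0.3, -2.7]
grip_width: 0.0184
grip_force: 65.5
```

```bash
python3 -c "
from h import *
br()"
```

```text
d 0.0461 lat -0.0012 Fn 0.2 Flat -0.3
t=11.08 pos=[0.6433 0.0538 0.0663] yaw=-10.3 tilt=0.02 q=[ -11.   51.    4.   92.   -5.   36. -105.] F=[ 0.1 -0.3 -2.7] M=[ 0.01 -0.09 -0.03] w=0.0184 gf=65.5
```

```bash
python3 -c "
from h import *
p=vision.camera_params('wrist');im=vision.get_image('wrist');cv2.imwrite('pics/w3.png',im[:,:,::-1])
st()"
```

```text
t=11.13 pos=[0.643  0.0539 0.0663] yaw=-10.3 tilt=0.03 q=[ -11.   51.    4.   92.   -5.   36. -105.] F=[-1.  -0.2 -3.5] M=[-0.03 -0.14 -0.04] w=0.0181 gf=65.5
```

View pics/w3.png

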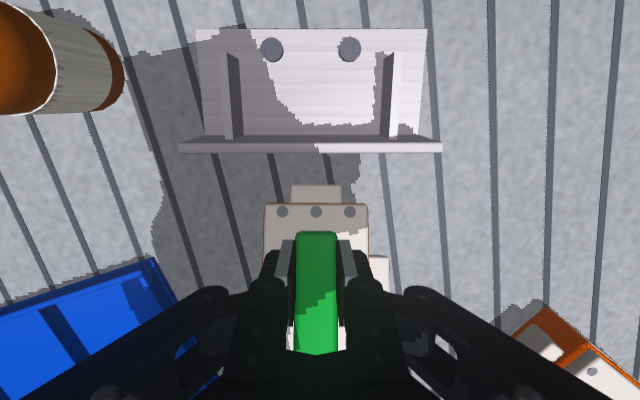

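The bracket lies at rows 30–150 and the tail clip (316,193) has not reached it. The rack has slid back in the grip, with its lid edge now near row 206 and the fin tip near row 232. That was probably the momentary slackening.

```bash
python3 -c "
from h import *
import pickle
T=pose(); p=vision.camera_params('wrist')
for pp,uvs in ((p,[(316,206),(316,232),(316,186)]),(pickle.load(open('w2.pkl','rb')),[(316,150),(316,190),(316,124)])):
  for uv,z in zip(uvs,(.058,.098,.042)):
    if pp is not p: z+=.013
    w=unproj(pp,[uv],z)[0]; print(uv,(w-T[:3,3])[:2]@BN if pp is p else (w[:2]-[.5643,.06])@BN)
"
```

```text
(316, 206) 0.01609098263307412
(316, 232) 0.01674756014910283
(316, 186) 0.023820859284565874
(316, 150) 0.048319226968759184
(316, 190) 0.03673768026268525
(316, 124) 0.06106684150193516
```

Request:
servo_tool([
  [[-1,0,0.3],[0,0,0]],
  [[0,0,0.2],[0,0,0]],
  [[0,0,0.1],[0,0,0]],
  [[0,0,0],[0,0,0]],
])

```text
time_s: 11.47
ee_pos: [0.6388, 0.0549, 0.0653]
tcp_rot: [0.996, -0.09, 0.006, -0.0]
wrist_force: [-0.1, -1.4, 18.5]
grip_width: 0.0179
grip_force: 68.5
```

Request:
servo_tool([
  [[0,0,0],[0,0,0]],
  [[0,0,0],[0,0,0]],
  [[0,0,0],[0,0,0]],
  [[0,0,0],[0,0,0]],
  [[0,0,0],[0,0,0]],
  [[0,0,-1.5],[0,0,0]],
  [[0,0,-4],[0,0,0]],
  [[0,0,-4],[0,0,0]],
], gripper=1)

```text
time_s: 12.13
ee_pos: [0.6314, 0.0558, 0.1547]
tcp_rot: [0.996, -0.089, -0.003, 0.001]
wrist_force: [0.8, -0.2, 0.2]
grip_width: 0.0855
grip_force: 0.0
```

```bash
python3 -c "
from h import *
st()
p,im,D=look('wrist',['rack1'],'w4'); st()
print([(round(d['conf'],2),np.round(d['box'])) for d in D['rack1']])
r=fitrack([(p,D['rack1'])],(.61,.06),angs=np.radians(170)+np.array([0,np.pi]),tol=80)
print(r)
"
```

```text
t=12.13 pos=[0.6314 0.0558 0.1547] yaw=-10.3 tilt=0.31 q=[ -12.   44.    4.   91.   -4.   45. -106.] F=[ 0.8 -0.2  0.2] M=[ 0.03 -0.1  -0.02] w=0.0855 gf=0.0
t=12.23 pos=[0.6383 0.056  0.162 ] yaw=-10.3 tilt=0.73 q=[ -12.   43.    5.   91.   -4.   45. -106.] F=[ 1.5 -0.3 -0.1] M=[ 0.02 -0.04 -0.02] w=0.0856 gf=0.0
[(0.87, array([521., 288., 121.,  78.])), (0.83, array([321., 228.,  84., 130.])), (0.66, array([325., 312.,  12.,  31.])), (0.3, array([ 93.,  54., 162.,  82.]))]
([(array([0.58657029, 0.06427217, 2.95293483]), np.float64(0.05245637893676758)), (array([0.58611432, 0.06361877, 6.09984493]), np.float64(0.1353665590286255))], 1)
```

View pics/w4.png

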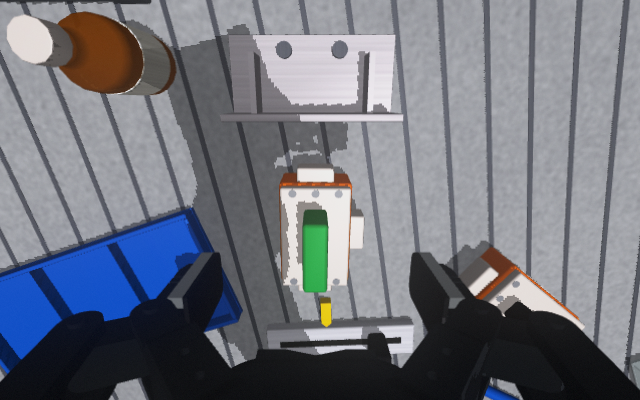

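The green rack stands at (315,235), square to the bracket. Its tail clip (315,175) is still out and the bracket's top edge is at row 118. I'll regrasp.

```bash
python3 -c "
from h import *
st(); g=refine((.5866,.0643),169.2)
plan((g[0],g[1],.15,np.degrees(g[2])-180),(g[0],g[1],.058,np.degrees(g[2])-180))"
```

```text
t=12.23 pos=[0.6383 0.056  0.162 ] yaw=-10.3 tilt=0.73 q=[ -12.   43.    5.   91.   -4.   45. -106.] F=[ 1.5 -0.3 -0.1] M=[ 0.02 -0.04 -0.02] w=0.0856 gf=0.0
fit [0.5864 0.0642 2.9642] 169.8 err 0.061
fit [0.5862 0.0629 6.1061] 349.9 err 0.143
to [  0.586   0.064   0.15  -10.164]: 2 x [[-2.42,0.02,0.33],[-0.0,-0.1,-0.0]]
to [  0.586   0.064   0.058 -10.164]: 3 x [[-0.00,0.00,3.07],[0.0,0.0,0.0]]
```

Request:
servo_tool([
  [[-2.42,0.02,0.33],[0,0,0]],
  [[-2.42,0.02,0.33],[0,-0.1,0]],
  [[0,0,0],[0,0,0]],
  [[0,0,3.07],[0,0,0]],
  [[0,0,3.07],[0,0,0]],
  [[0,0,2.07],[0,0,0]],
  [[0,0,1],[0,0,0]],
  [[0,0,0],[0,0,0]],
])

```text
time_s: 13.0
ee_pos: [0.5828, 0.0638, 0.0537]
tcp_rot: [0.996, -0.089, -0.004, 0.001]
wrist_force: [-0.0, 0.5, -0.2]
grip_width: 0.0852
grip_force: 0.0
```

Request:
servo_tool([
  [[0,0,0],[0,0,0]],
  [[0,0,0],[0,0,0]],
  [[0,0,0],[0,0,0]],
  [[0,0,0],[0,0,0]],
  [[0,0,0],[0,0,0]],
  [[0,0,0],[0,0,0]],
], gripper=-1)

```text
time_s: 13.5
ee_pos: [0.5862, 0.0646, 0.058]
tcp_rot: [0.996, -0.089, 0.0, -0.001]
wrist_force: [0.0, 0.7, 3.1]
grip_width: 0.0186
grip_force: 59.9
```

Request:
servo_tool([
  [[0,0,-0.3],[0,0,0]],
  [[0,0,0],[0,0,0]],
  [[0,0,0],[0,0,0]],
])

```text
time_s: 13.75
ee_pos: [0.585, 0.064, 0.0598]
tcp_rot: [0.996, -0.089, -0.001, 0.0]
wrist_force: [-0.1, -0.7, -3.8]
grip_width: 0.0184
grip_force: 59.1
```

```bash
python3 -c "
from h import *
br()"
```

```text
d 0.1053 lat -0.0013 Fn 0.1 Flat -0.7
t=13.75 pos=[0.585  0.064  0.0598] yaw=-10.3 tilt=0.14 q=[ -13.   49.    3.  103.   -5.   29. -106.] F=[-0.1 -0.7 -3.8] M=[ 0.01 -0.01 -0.  ] w=0.0184 gf=59.1
```

Request:
servo_tool([
  [[1.5,0,0],[0,0,0]],
  [[1.5,0,0],[0,0,0]],
  [[0.7,0,0],[0,0,0]],
  [[0.2,0,0],[0,0,0]],
  [[0,0,0],[0,0,0]],
  [[0,0,0],[0,0,0]],
])

```text
time_s: 14.25
ee_pos: [0.6224, 0.0573, 0.0594]
tcp_rot: [0.996, -0.089, -0.002, 0.0]
wrist_force: [-0.5, 0.1, -3.6]
grip_width: 0.018
grip_force: 59.0
```

Request:
servo_tool([
  [[0.3,0,0],[0,0,0]],
  [[0.3,0,0],[0,0,0]],
  [[0,0,0],[0,0,0]],
])

```text
time_s: 14.5
ee_pos: [0.6282, 0.0564, 0.0596]
tcp_rot: [0.996, -0.089, -0.003, -0.0]
wrist_force: [-2.7, -0.2, -3.3]
grip_width: 0.0184
grip_force: 59.2
```

```bash
python3 -c "
from h import *
br()"
```

```text
d 0.0614 lat -0.0012 Fn -2.6 Flat -0.7
t=14.50 pos=[0.6282 0.0564 0.0596] yaw=-10.2 tilt=0.29 q=[ -11.   51.    3.   95.   -5.   34. -105.] F=[-2.7 -0.2 -3.3] M=[0.15 0.67 0.07] w=0.0184 gf=59.2
```

Request:
servo_tool([
  [[0.3,0,0],[0,0,0]],
  [[0.3,0,0],[0,0,0]],
  [[0.2,0,0],[0,0,0]],
  [[0.2,0,0],[0,0,0]],
  [[0.2,0,0],[0,0,0]],
  [[0,0,0],[0,0,0]],
])

```text
time_s: 15.0
ee_pos: [0.6376, 0.0547, 0.0593]
tcp_rot: [0.996, -0.089, -0.005, -0.0]
wrist_force: [-9.8, 1.7, 1.4]
grip_width: 0.0181
grip_force: 59.7
```

```bash
python3 -c "
from h import *
br()"
```

```text
d 0.0518 lat -0.0013 Fn -10.0 Flat -0.1
t=15.00 pos=[0.6376 0.0547 0.0593] yaw=-10.2 tilt=0.59 q=[ -11.   52.    3.   93.   -5.   36. -105.] F=[-9.8  1.7  1.4] M=[0.49 2.34 0.01] w=0.0181 gf=59.7
```

Request:
servo_tool([
  [[0.2,0,0],[0,0,0]],
  [[0.15,0,0],[0,0,0]],
  [[0,0,0],[0,0,0]],
])

```text
time_s: 15.25
ee_pos: [0.6379, 0.0546, 0.0593]
tcp_rot: [0.996, -0.089, -0.008, 0.0]
wrist_force: [-16.1, 2.2, 7.2]
grip_width: 0.0181
grip_force: 60.5
```

```bash
python3 -c "
from h import *
br()
im=vision.get_image('wrist'); cv2.imwrite('pics/w5.png',cv2.resize(im[90:330,200:440,::-1],None,fx=2,fy=2))"
```

```text
d 0.0516 lat -0.0013 Fn -16.2 Flat -0.7
t=15.25 pos=[0.6379 0.0546 0.0593] yaw=-10.2 tilt=0.94 q=[ -11.   52.    3.   93.   -5.   37. -105.] F=[-16.1   2.2   7.2] M=[0.62 3.61 0.07] w=0.0181 gf=60.5
```

View pics/w5.png

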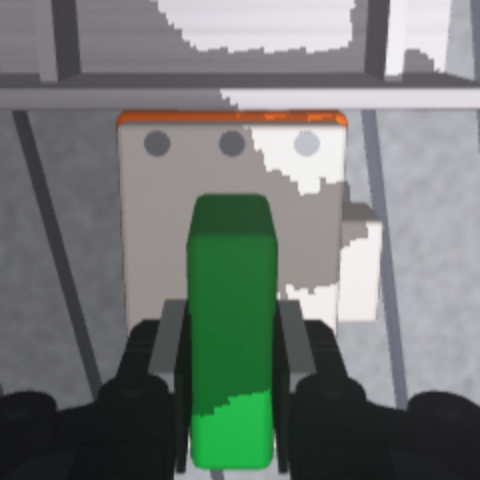

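The tail clip is home: at 16 N the distance stays fixed at 51.6 mm and no clip shows between the rack edge (row 115) and the plate. I'll back off and turn to the side face.

Request:
servo_tool([
  [[-1.2,0,-0.2],[0,0,0]],
  [[-2.5,0,-0.1],[0,0,0]],
  [[-2.5,0,0],[0,0,0]],
  [[0,0,0],[0,0,-6.94]],
  [[0,0,0],[0,0,-6.94]],
  [[0,0,0],[0,0,-6.94]],
  [[0,0,0],[0,0,-6.94]],
  [[0,0,0],[0,0,-6.94]],
])

```text
time_s: 15.97
ee_pos: [0.587, 0.0639, 0.0637]
tcp_rot: [0.977, 0.214, 0.002, 0.0]
wrist_force: [0.2, 0.2, -3.7]
grip_width: 0.0184
grip_force: 59.2
```

Request:
servo_tool([
  [[0,0,0],[0,0,-6.94]],
  [[0,0,0],[0,0,-6.94]],
  [[0,0,0],[0,0,-6.94]],
  [[0,0,0],[0,0,-6.94]],
  [[0,0,0],[0,0,-6.94]],
  [[0,0,0],[0,0,-6.94]],
  [[0,0,0],[0,0,-6.94]],
  [[0,0,0],[0,0,-6.94]],
])

```text
time_s: 16.63
ee_pos: [0.5869, 0.0637, 0.0635]
tcp_rot: [0.765, 0.644, 0.002, 0.001]
wrist_force: [-0.8, 0.4, -4.0]
grip_width: 0.0183
grip_force: 59.2
```

```bash
python3 -c "
from h import *
br()"
```

```text
d 0.1034 lat -0.0013 Fn -0.8 Flat 0.3
t=16.63 pos=[0.5869 0.0637 0.0635] yaw=80.2 tilt=0.20 q=[  1.  49. -20. 102.  28.  33. -46.] F=[-0.8  0.4 -4. ] M=[-0.04  0.02  0.01] w=0.0183 gf=59.2
```

Request:
servo_tool([
  [[0,2,0],[0,0,0]],
  [[0,2,0],[0,0,0]],
  [[0,1,0.2],[0,0,0]],
  [[0,0.5,0],[0,0,0]],
  [[0,0.4,0],[0,0,0]],
  [[0,0.3,0],[0,0,0]],
  [[0,0.3,0],[0,0,0]],
  [[0,0.2,0],[0,0,0]],
])

```text
time_s: 17.3
ee_pos: [0.6483, 0.0524, 0.0604]
tcp_rot: [0.766, 0.643, -0.002, -0.001]
wrist_force: [-5.3, -0.3, -3.5]
grip_width: 0.0182
grip_force: 59.4
```

Request:
servo_tool([
  [[0,0.2,0],[0,0,0]],
  [[0,0,0],[0,0,0]],
  [[0,0,0],[0,0,0]],
])

```text
time_s: 17.55
ee_pos: [0.6512, 0.0519, 0.0604]
tcp_rot: [0.766, 0.642, -0.001, -0.001]
wrist_force: [-3.5, -0.2, -5.2]
grip_width: 0.0183
grip_force: 59.2
```

```bash
python3 -c "
from h import *
br()"
```

```text
d 0.0380 lat -0.0017 Fn -3.5 Flat -0.8
t=17.55 pos=[0.6512 0.0519 0.0604] yaw=80.0 tilt=0.18 q=[  3.  53. -22.  90.  27.  42. -41.] F=[-3.5 -0.2 -5.2] M=[-0.24  1.04 -0.06] w=0.0183 gf=59.2
```

Request:
servo_tool([
  [[0,0.2,0],[0,0,0]],
  [[0,0.2,0],[0,0,0]],
  [[0,0.2,0],[0,0,0]],
  [[0,0,0],[0,0,0]],
  [[0,0,0],[0,0,0]],
])

```text
time_s: 17.97
ee_pos: [0.6545, 0.0514, 0.0606]
tcp_rot: [0.766, 0.643, -0.003, -0.002]
wrist_force: [-10.9, -1.6, 0.3]
grip_width: 0.0182
grip_force: 60.0
```

```bash
python3 -c "
from h import *
br()"
```

```text
d 0.0346 lat -0.0016 Fn -10.5 Flat -3.5
t=17.97 pos=[0.6545 0.0514 0.0606] yaw=80.0 tilt=0.48 q=[  3.  54. -22.  89.  26.  43. -41.] F=[-10.9  -1.6   0.3] M=[-0.17  2.62 -0.04] w=0.0182 gf=60.0
```

Request:
servo_tool([
  [[0,0.2,0],[0,0,0]],
  [[0,0,0],[0,0,0]],
])

```text
time_s: 18.13
ee_pos: [0.6548, 0.0514, 0.0607]
tcp_rot: [0.766, 0.643, -0.005, -0.003]
wrist_force: [-14.1, -0.1, 3.7]
grip_width: 0.0185
grip_force: 60.5
```

Request:
servo_tool([
  [[0,-1.6,-0.2],[0,0,0]],
  [[0,-3,0],[0,0,0]],
  [[0,-3,0],[0,0,0]],
  [[0,0,0],[0,0,-6.93]],
  [[0,0,0],[0,0,-6.93]],
  [[0,0,0],[0,0,-6.93]],
  [[0,0,0],[0,0,-6.93]],
  [[0,0,0],[0,0,-6.93]],
])

```text
time_s: 18.8
ee_pos: [0.5888, 0.0654, 0.0643]
tcp_rot: [0.538, 0.843, 0.003, 0.002]
wrist_force: [-1.5, 0.1, -4.5]
grip_width: 0.0181
grip_force: 59.8
```

Request:
servo_tool([
  [[0,0,0],[0,0,-6.93]],
  [[0,0,0],[0,0,-6.93]],
  [[0,0,0],[0,0,-6.93]],
  [[0,0,0],[0,0,-6.93]],
  [[0,0,0],[0,0,-6.93]],
  [[0,0,0],[0,0,-6.93]],
  [[0,0,0],[0,0,-6.93]],
  [[0,0,0],[0,0,-6.93]],
])

```text
time_s: 19.47
ee_pos: [0.5886, 0.065, 0.0641]
tcp_rot: [0.085, 0.996, 0.002, 0.002]
wrist_force: [0.7, -0.9, -3.3]
grip_width: 0.0184
grip_force: 59.8
```

```bash
python3 -c "
from h import *
br()"
```

```text
d 0.1019 lat 0.0003 Fn 0.8 Flat -0.8
t=19.47 pos=[0.5886 0.065  0.0641] yaw=170.3 tilt=0.32 q=[ 13.  54. -43. 101.  51.  46.  24.] F=[ 0.7 -0.9 -3.3] M=[ 0.08 -0.01 -0.06] w=0.0184 gf=59.8
```

Side home. Now the end face, advancing along tool −x.

Request:
servo_tool([
  [[-1.5,0,0.2],[0,0,0]],
  [[-1.5,0,0],[0,0,0]],
  [[-0.8,0,0],[0,0,0]],
  [[-0.4,0,0],[0,0,0]],
  [[-0.3,0,0],[0,0,0]],
  [[-0.3,0,0],[0,0,0]],
  [[-0.2,0,0],[0,0,0]],
  [[0,0,0],[0,0,0]],
])

```text
time_s: 20.13
ee_pos: [0.6342, 0.0561, 0.061]
tcp_rot: [0.086, 0.996, 0.0, -0.001]
wrist_force: [-3.7, 1.0, -1.7]
grip_width: 0.0181
grip_force: 60.1
```

Request:
servo_tool([
  [[-0.2,0,0],[0,0,0]],
  [[-0.2,0,0],[0,0,0]],
  [[0,0,0],[0,0,0]],
  [[0,0,0],[0,0,0]],
])

```text
time_s: 20.47
ee_pos: [0.6377, 0.0554, 0.0609]
tcp_rot: [0.086, 0.996, 0.0, -0.001]
wrist_force: [-4.6, 2.4, -1.0]
grip_width: 0.0182
grip_force: 60.2
```

```bash
python3 -c "
from h import *
br()"
```

```text
d 0.0519 lat -0.0005 Fn -5.0 Flat 1.6
t=20.47 pos=[0.6377 0.0554 0.0609] yaw=170.1 tilt=0.15 q=[ 13.  58. -44.  92.  49.  51.  31.] F=[-4.6  2.4 -1. ] M=[0.46 1.08 0.08] w=0.0182 gf=60.2
```

Request:
servo_tool([
  [[-0.2,0,0],[0,0,0]],
  [[-0.2,0,0],[0,0,0]],
  [[-0.1,0,0],[0,0,0]],
  [[0,0,0],[0,0,0]],
])

```text
time_s: 20.8
ee_pos: [0.6383, 0.0554, 0.0608]
tcp_rot: [0.086, 0.996, -0.0, -0.005]
wrist_force: [-14.3, 1.9, 5.0]
grip_width: 0.0181
grip_force: 61.0
```

```bash
python3 -c "
from h import *
br()"
```

```text
d 0.0513 lat -0.0004 Fn -14.5 Flat -0.6
t=20.80 pos=[0.6383 0.0554 0.0608] yaw=170.2 tilt=0.60 q=[ 13.  58. -44.  91.  48.  52.  31.] F=[-14.3   1.9   5. ] M=[0.5  3.18 0.01] w=0.0181 gf=61.0
```

```bash
python3 -c "
from h import *
import pickle
p=pickle.load(open('w2.pkl','rb')); print(unproj(p,[(135,158)],.022))
t0=tyaw(pose())
plan((.575,.066,.095,t0),(.5191,.4074,.095,189),tcur=t0)"
```

```text
[[0.6223412  0.17759527 0.022     ]]
to [5.75000e-01 6.60000e-02 9.50000e-02 1.70159e+02]: 2 x [[3.22,-0.02,-1.69],[-0.0,-0.3,0.0]]
to [5.19e-01 4.07e-01 9.50e-02 1.89e+02]: 9 x [[0.72,3.79,0.00],[0.0,0.0,-2.1]]
```

```bash
python3 -c "
from h import *
t0=tyaw(pose())
plan((.575,.066,.11,t0),(.55,.14,.13,100),tcur=t0)"
```

```text
to [5.75000e-01 6.60000e-02 1.10000e-01 1.70159e+02]: 3 x [[2.15,-0.01,-1.63],[-0.0,-0.2,0.0]]
to [  0.55   0.14   0.13 100.  ]: 11 x [[0.66,0.37,-0.18],[0.0,0.0,6.4]]
```

Request:
servo_tool([
  [[2.15,0,-0.6],[0,-0.2,0]],
  [[2.15,0,-2.1],[0,-0.2,0]],
  [[2.15,0,-2.1],[0,-0.2,0]],
  [[0.66,0.37,-0.18],[0,0,6.4]],
  [[0.66,0.37,-0.18],[0,0,6.4]],
  [[0.66,0.37,-0.18],[0,0,6.4]],
  [[0.66,0.37,-0.18],[0,0,6.4]],
  [[0.66,0.37,-0.18],[0,0,6.4]],
])

```text
time_s: 21.47
ee_pos: [0.5581, 0.0943, 0.1181]
tcp_rot: [0.361, 0.933, 0.001, 0.006]
wrist_force: [-0.9, -0.8, -3.5]
grip_width: 0.0184
grip_force: 59.9
```

Request:
servo_tool([
  [[0.66,0.37,-0.18],[0,0,6.4]],
  [[0.66,0.37,-0.18],[0,0,6.4]],
  [[0.66,0.37,-0.18],[0,0,6.4]],
  [[0.66,0.37,-0.18],[0,0,6.4]],
  [[0.66,0.37,-0.18],[0,0,6.4]],
  [[0.66,0.37,-0.18],[0,0,6.4]],
  [[0,0,0],[0,0,0]],
  [[0,0,0],[0,0,0]],
])

```text
time_s: 22.13
ee_pos: [0.5555, 0.1395, 0.1287]
tcp_rot: [0.644, 0.765, 0.003, 0.005]
wrist_force: [-0.3, -0.7, -3.5]
grip_width: 0.0183
grip_force: 59.9
```

```bash
python3 -c "
from h import *
st()
p,im,D=look('wrist',['tray'],'w6'); st()
import pickle; pickle.dump((p,D),open('w6.pkl','wb'))
print([(round(d['conf'],2),np.round(d['box'])) for d in D['tray']])
m=D['tray'][0]['mask'].astype(np.float32)
print(fit([(p,m)],PARTS['tray'],[.5335,.3168,.158]))
"
```

```text
t=22.13 pos=[0.5555 0.1395 0.1287] yaw=99.9 tilt=0.66 q=[ -3.  43. -28. 103.  31.  40. -38.] F=[-0.3 -0.7 -3.5] M=[-0.1   0.01  0.01] w=0.0183 gf=59.9
t=22.23 pos=[0.5546 0.1381 0.1281] yaw=99.8 tilt=0.55 q=[ -3.  44. -28. 103.  31.  40. -38.] F=[ 0.1  0.1 -3.2] M=[-0.    0.05  0.02] w=0.0187 gf=59.9
[(0.89, array([327.,  72., 181., 141.]))]
(array([0.53330614, 0.32302926, 0.15093711]), np.float64(0.02845364809036255))
```

View pics/w6.png

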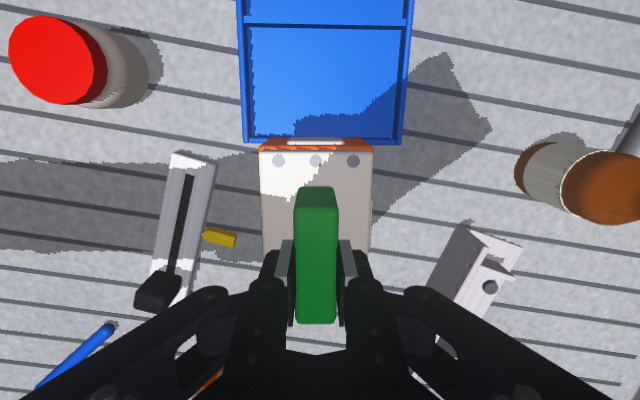

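The tray's near wall corners are at about (243,141) and (402,144) and its first divider is at row 23. The jar and bottle are clear.

```bash
python3 -c "
from h import *
import pickle
p,D=pickle.load(open('w6.pkl','rb'))
W=unproj(p,[(243,141),(402,144),(243,23),(407,27)],.022); print(W.round(4))
for x0,y0,a in ((.5335,.3168,.158),(.5333,.3230,.151),(.533,.31,.15)):
  c,s=np.cos(a),np.sin(a)
  P=[(x0+c*x-s*y,y0+s*x+c*y,.022) for x,y in((-.0675,-.14),(.0675,-.14),(-.0675,-.046),(.0675,-.046))]; print(proj(p,P).round(0).tolist())
t0=tyaw(pose())
m=D['tray'][0]['mask'];print(m[:100].sum(1)[::20],np.where(m.any(1))[0].max())
"
```

```text
[[0.4893 0.17   0.022 ]
 [0.6226 0.1905 0.022 ]
 [0.4798 0.2587 0.022 ]
 [0.604  0.2779 0.022 ]]
[[242.0, 143.0], [401.0, 145.0], [236.0, 19.0], [413.0, 22.0]]
[[242.0, 135.0], [402.0, 139.0], [236.0, 9.0], [414.0, 14.0]]
[[239.0, 150.0], [397.0, 154.0], [234.0, 27.0], [409.0, 32.0]]
[179 176 173 170 167] 144
```

```bash
python3 -c "
from h import *
plan((.5335,.30,.11,145),(.5191,.4074,.11,189))"
```

```text
to [5.34e-01 3.00e-01 1.10e-01 1.45e+02]: 7 x [[2.22,0.88,0.26],[0.1,0.1,-6.5]]
to [5.19e-01 4.07e-01 1.10e-01 1.89e+02]: 7 x [[0.64,1.45,0.00],[0.0,0.0,-6.3]]
```

Request:
servo_tool([
  [[2.22,0.88,0.26],[0.1,0.1,-6.5]],
  [[2.22,0.88,0.26],[0.1,0.1,-6.5]],
  [[2.22,0.88,0.26],[0.1,0.1,-6.5]],
  [[2.22,0.88,0.26],[0.1,0.1,-6.5]],
  [[2.22,0.88,0.26],[0.1,0.1,-6.5]],
  [[2.22,0.88,0.26],[0.1,0.1,-6.5]],
  [[2.22,0.88,0.26],[0.1,0.1,-6.5]],
])

```text
time_s: 22.82
ee_pos: [0.5338, 0.3006, 0.1098]
tcp_rot: [0.297, 0.955, -0.0, -0.004]
wrist_force: [0.8, 1.6, -3.5]
grip_width: 0.0185
grip_force: 59.9
```

Request:
servo_tool([
  [[0.64,1.45,0],[0,0,-6.3]],
  [[0.64,1.45,0],[0,0,-6.3]],
  [[0.64,1.45,0],[0,0,-6.3]],
  [[0.64,1.45,0],[0,0,-6.3]],
  [[0.64,1.45,0],[0,0,-6.3]],
  [[0.64,1.45,0],[0,0,-6.3]],
  [[0.64,1.45,0],[0,0,-6.3]],
  [[0,0,0],[0,0,0]],
])

```text
time_s: 23.48
ee_pos: [0.5158, 0.4112, 0.1105]
tcp_rot: [-0.085, 0.996, 0.003, -0.005]
wrist_force: [-0.5, 1.4, -3.6]
grip_width: 0.0183
grip_force: 59.9
```

```bash
python3 -c "
from h import *
st();vision.get_image('wrist');vision.get_image('wrist')
st();plan((.5191,.4074,.066,189),tcur=tyaw(pose())%360)"
```

```text
t=23.48 pos=[0.5158 0.4112 0.1105] yaw=-170.3 tilt=0.67 q=[-18.  56. -49.  87.  47.  59.  20.] F=[-0.5  1.4 -3.6] M=[0.1  0.1  0.03] w=0.0183 gf=59.9
t=23.58 pos=[0.5183 0.4072 0.1102] yaw=-170.8 tilt=0.46 q=[-18.  56. -49.  87.  47.  59.  20.] F=[ 0.9 -1.4 -4.7] M=[-0.07 -0.05 -0.02] w=0.0183 gf=59.9
to [5.19e-01 4.07e-01 6.60e-02 1.89e+02]: 2 x [[-0.05,-0.00,2.21],[0.1,-0.2,0.1]]
```

Request:
servo_tool([
  [[-0.05,0,2.2],[0.1,-0.2,0]],
  [[-0.05,0,1.6],[0.1,-0.2,0]],
  [[0,0,0.7],[0,0,0]],
  [[0,0,0.2],[0,0,0]],
  [[0,0,0],[0,0,0]],
  [[0,0,0],[0,0,0]],
])

```text
time_s: 24.08
ee_pos: [0.5194, 0.4071, 0.0634]
tcp_rot: [-0.08, 0.997, -0.001, -0.0]
wrist_force: [-0.6, 0.7, -3.2]
grip_width: 0.0185
grip_force: 59.9
```

Request:
servo_tool([
  [[0,0,0],[0,0,0]],
  [[0,0,0],[0,0,0]],
  [[0,0,0],[0,0,0]],
  [[0,0,0],[0,0,0]],
  [[0,0,0],[0,0,0]],
  [[0,0,-1.5],[0,0,0]],
  [[0,0,-4],[0,0,0]],
  [[0,0,-4],[0,0,0]],
], gripper=1)

```text
time_s: 24.75
ee_pos: [0.5179, 0.4073, 0.1592]
tcp_rot: [-0.081, 0.997, -0.001, -0.002]
wrist_force: [0.5, 0.3, 0.5]
grip_width: 0.0854
grip_force: 0.0
```

```bash
python3 -c "
from h import *
st()
vision.get_image('wrist'); h=refine((.5191,.4074),9,clips=(.002,.002,.002),z=.005)
im=vision.get_image('wrist'); cv2.imwrite('pics/w7.png',im[:,:,::-1])
p=vision.camera_params('top'); vision.get_image('top'); D=nets.trace('top','rack1')
print([(round(d['conf'],2),np.round(d['box'])) for d in D])
for g,a in (((.4622,-.128),42),((.4541,-.381),-14)):
  r=fitrack([(p,D)],g,angs=np.radians(a)+np.array([0,np.pi]),tol=25); print(r and [(x[0].round(4),round(x[1],3)) for x in r[0]])
plan((.48,.10,.19,189),(.463,-.128,.19,222),tcur=tyaw(pose())%360)
"
```

```text
t=24.75 pos=[0.5179 0.4073 0.1592] yaw=-170.7 tilt=0.22 q=[-18.  53. -51.  85.  44.  64.  22.] F=[0.5 0.3 0.5] M=[ 0.05 -0.04 -0.04] w=0.0854 gf=0.0
fit [0.5183 0.4076 3.3042] 189.3 err 0.065
fit [0.5184 0.4075 0.1574] 9.0 err 0.065
[(0.78, array([440., 246.,  28.,  45.])), (0.71, array([357., 242.,  41.,  37.]))]
[(array([ 0.4625, -0.129 ,  0.7285]), np.float64(0.056)), (array([ 0.4618, -0.1282,  3.8839]), np.float64(0.124))]
[(array([ 0.4541, -0.3811, -0.244 ]), np.float64(0.126)), (array([ 0.4555, -0.3781,  2.9363]), np.float64(0.145))]
to [4.80e-01 1.00e-01 1.90e-01 1.89e+02]: 8 x [[1.09,-3.72,-0.39],[-0.0,-0.0,0.0]]
to [ 4.63e-01 -1.28e-01  1.90e-01  2.22e+02]: 6 x [[1.75,-3.44,0.00],[0.0,0.0,-5.5]]
```

View pics/w7.png

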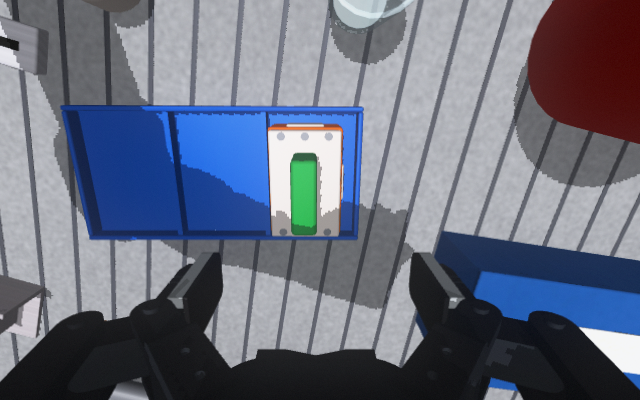

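Request:
servo_tool([
  [[1.09,-3.72,-0.39],[0,0,0]],
  [[1.09,-3.72,-0.39],[0,0,0]],
  [[1.09,-3.72,-0.39],[0,0,0]],
  [[1.09,-3.72,-0.39],[0,0,0]],
  [[1.09,-3.72,-0.39],[0,0,0]],
  [[1.09,-3.72,-0.39],[0,0,0]],
  [[1.09,-3.72,-0.39],[0,0,0]],
  [[1.09,-3.72,-0.39],[0,0,0]],
])

```text
time_s: 25.72
ee_pos: [0.4792, 0.098, 0.189]
tcp_rot: [-0.081, 0.997, -0.001, -0.002]
wrist_force: [0.6, -1.1, 0.1]
grip_width: 0.0854
grip_force: 0.0
```

Request:
servo_tool([
  [[1.75,-3.44,0.3],[0,0,-5.5]],
  [[1.75,-3.44,0.3],[0,0,-5.5]],
  [[1.75,-3.44,0.3],[0,0,-5.5]],
  [[1.75,-3.44,0.3],[0,0,-5.5]],
  [[1.75,-3.44,0.3],[0,0,-5.5]],
  [[1.75,-3.44,0.3],[0,0,-5.5]],
  [[0,0,0],[0,0,0]],
  [[0,0,0],[0,0,0]],
])

```text
time_s: 26.38
ee_pos: [0.4634, -0.1301, 0.1702]
tcp_rot: [-0.357, 0.934, 0.001, -0.002]
wrist_force: [0.4, 0.8, 0.3]
grip_width: 0.0857
grip_force: 0.0
```

```bash
python3 -c "
from h import *
vision.get_image('wrist'); st()
g=refine((.4625,-.129),41.7); t=np.degrees(g[2])+180
plan((g[0],g[1],.11,t),(g[0],g[1],.058,t),tcur=tyaw(pose())%360)"
```

```text
t=26.43 pos=[ 0.4638 -0.1279  0.171 ] yaw=-137.9 tilt=0.16 q=[ 47.  46. -66. 115.  52.  56.  87.] F=[-0.1  0.6 -0. ] M=[ 0.06 -0.02  0.  ] w=0.0854 gf=0.0
fit [ 0.4621 -0.1269  0.718 ] 41.1 err 0.08
fit [ 0.4616 -0.1256  3.8754] 222.0 err 0.153
to [ 4.6200e-01 -1.2700e-01  1.1000e-01  2.2114e+02]: 2 x [[0.11,0.05,3.09],[0.0,-0.0,0.6]]
to [ 4.6200e-01 -1.2700e-01  5.8000e-02  2.2114e+02]: 2 x [[-0.00,0.00,2.60],[0.0,0.0,-0.0]]
```

Request:
servo_tool([
  [[0.11,0.05,3.09],[0,0,0.6]],
  [[0.11,0.05,3.09],[0,0,0.6]],
  [[0,0,2.5],[0,0,0]],
  [[0,0,1.7],[0,0,0]],
  [[0,0,1],[0,0,0]],
  [[0,0,0],[0,0,0]],
])

```text
time_s: 27.03
ee_pos: [0.4611, -0.1265, 0.0566]
tcp_rot: [-0.352, 0.936, 0.001, -0.002]
wrist_force: [-0.5, -0.9, -0.5]
grip_width: 0.0858
grip_force: 0.0
```

Request:
servo_tool([
  [[0,0,0],[0,0,0]],
  [[0,0,0],[0,0,0]],
  [[0,0,0],[0,0,0]],
  [[0,0,0],[0,0,0]],
  [[0,0,0],[0,0,0]],
  [[0,0,0],[0,0,0]],
], gripper=-1)

```text
time_s: 27.53
ee_pos: [0.4623, -0.1279, 0.0588]
tcp_rot: [-0.351, 0.936, 0.0, 0.0]
wrist_force: [-0.8, 0.5, 1.5]
grip_width: 0.0182
grip_force: 60.0
```

Request:
servo_tool([
  [[0,0,-1.5],[0,0,0]],
  [[0,0,0],[0,0,0]],
  [[0,0,0],[0,0,0]],
])

```text
time_s: 27.78
ee_pos: [0.4627, -0.1286, 0.0733]
tcp_rot: [-0.35, 0.937, -0.0, 0.0]
wrist_force: [0.5, 0.0, -3.6]
grip_width: 0.0185
grip_force: 59.5
```

```bash
python3 -c "
from h import *
st()
plan((.5855,.0652,.073,170),tcur=tyaw(pose())%360)"
```

```text
t=27.78 pos=[ 0.4627 -0.1286  0.0733] yaw=-139.0 tilt=0.05 q=[ 43.  54. -57. 120.  66.  48.  74.] F=[ 0.5  0.  -3.6] M=[ 0.06  0.04 -0.01] w=0.0185 gf=59.5
to [5.86e-01 6.50e-02 7.30e-02 1.70e+02]: 8 x [[-2.30,1.86,0.00],[-0.0,0.0,6.4]]
```

Request:
servo_tool([
  [[-2.3,1.86,0],[0,0,6.4]],
  [[-2.3,1.86,0],[0,0,6.4]],
  [[-2.3,1.86,0],[0,0,6.4]],
  [[-2.3,1.86,0],[0,0,6.4]],
  [[-2.3,1.86,0],[0,0,6.4]],
  [[-2.3,1.86,0],[0,0,6.4]],
  [[-2.3,1.86,0],[0,0,6.4]],
  [[-2.3,1.86,0],[0,0,6.4]],
])

```text
time_s: 28.45
ee_pos: [0.5848, 0.0666, 0.0721]
tcp_rot: [0.09, 0.996, -0.0, -0.001]
wrist_force: [0.4, 0.2, -2.6]
grip_width: 0.0185
grip_force: 59.6
```

Request:
servo_tool([
  [[0,0,1],[0,0,0]],
  [[0,0,0],[0,0,0]],
  [[0,0,0],[0,0,0]],
])

```text
time_s: 28.7
ee_pos: [0.5836, 0.0641, 0.0615]
tcp_rot: [0.088, 0.996, -0.001, -0.002]
wrist_force: [0.1, 0.2, -3.8]
grip_width: 0.0185
grip_force: 59.7
```

```bash
python3 -c "
from h import *
br()"
```

```text
d 0.1067 lat -0.0014 Fn 0.1 Flat 0.3
t=28.70 pos=[0.5836 0.0641 0.0615] yaw=169.9 tilt=0.24 q=[ 15.  56. -48. 102.  55.  49.  20.] F=[ 0.1  0.2 -3.8] M=[-0.05  0.04 -0.02] w=0.0185 gf=59.7
```

Request:
servo_tool([
  [[-1.5,0,0],[0,0,0]],
  [[-1.5,0,0],[0,0,0]],
  [[-0.9,0,0],[0,0,0]],
  [[-0.4,0,0],[0,0,0]],
  [[-0.3,0,0],[0,0,0]],
  [[-0.3,0,0],[0,0,0]],
  [[-0.3,0,0],[0,0,0]],
  [[0,0,0],[0,0,0]],
])

```text
time_s: 29.37
ee_pos: [0.6353, 0.0546, 0.0625]
tcp_rot: [0.089, 0.996, -0.001, -0.001]
wrist_force: [-3.1, -2.6, -2.7]
grip_width: 0.018
grip_force: 59.7
```

Request:
servo_tool([
  [[-0.3,0,0],[0,0,0]],
  [[-0.2,0,0],[0,0,0]],
  [[-0.2,0,0],[0,0,0]],
  [[-0.2,0,0],[0,0,0]],
  [[-0.2,0,0],[0,0,0]],
  [[0,0,0],[0,0,0]],
  [[0,0,0],[0,0,0]],
])

```text
time_s: 29.95
ee_pos: [0.6382, 0.0549, 0.0625]
tcp_rot: [0.087, 0.996, -0.002, -0.008]
wrist_force: [-20.8, -0.9, 8.3]
grip_width: 0.0183
grip_force: 61.2
```

```bash
python3 -c "
from h import *
br()"
```

```text
d 0.0513 lat -0.0009 Fn -20.3 Flat -4.5
t=29.95 pos=[0.6382 0.0549 0.0625] yaw=170.0 tilt=0.94 q=[ 15.  59. -49.  91.  52.  56.  29.] F=[-20.8  -0.9   8.3] M=[-0.35  4.9  -0.2 ] w=0.0183 gf=61.2
```

Request:
servo_tool([
  [[1.2,0,0],[0,0,0]],
  [[2.5,0,-0.2],[0,0,0]],
  [[2.3,0,0],[0,0,0]],
  [[0,0,0],[0,0,6.92]],
  [[0,0,0],[0,0,6.92]],
  [[0,0,0],[0,0,6.92]],
  [[0,0,0],[0,0,6.92]],
  [[0,0,0],[0,0,6.92]],
])

```text
time_s: 30.62
ee_pos: [0.5898, 0.0657, 0.0658]
tcp_rot: [0.383, 0.924, 0.002, 0.001]
wrist_force: [0.3, 0.2, -3.5]
grip_width: 0.0184
grip_force: 59.7
```

Request:
servo_tool([
  [[0,0,0],[0,0,6.92]],
  [[0,0,0],[0,0,6.92]],
  [[0,0,0],[0,0,6.92]],
  [[0,0,0],[0,0,6.92]],
  [[0,0,0],[0,0,6.92]],
  [[0,0,0],[0,0,6.92]],
  [[0,0,0],[0,0,6.92]],
  [[0,0,0],[0,0,6.92]],
])

```text
time_s: 31.28
ee_pos: [0.5898, 0.0659, 0.0658]
tcp_rot: [0.768, 0.64, 0.002, 0.0]
wrist_force: [-0.3, 0.4, -3.6]
grip_width: 0.0182
grip_force: 59.7
```

```bash
python3 -c "
from h import *
br()"
```

```text
d 0.1009 lat 0.0015 Fn -0.4 Flat 0.4
t=31.28 pos=[0.5898 0.0659 0.0658] yaw=79.6 tilt=0.25 q=[  4.  50. -27. 101.  35.  37. -53.] F=[-0.3  0.4 -3.6] M=[-0.02  0.04  0.01] w=0.0182 gf=59.7
```

Request:
servo_tool([
  [[0,2,0.2],[0,0,0]],
  [[0,2,0.1],[0,0,0]],
  [[0,0.9,0],[0,0,0]],
  [[0,0.4,0],[0,0,0]],
  [[0,0.3,0],[0,0,0]],
  [[0,0.3,0],[0,0,0]],
  [[0,0.3,0],[0,0,0]],
  [[0,0.2,0],[0,0,0]],
])

```text
time_s: 31.95
ee_pos: [0.6499, 0.0544, 0.0619]
tcp_rot: [0.766, 0.643, -0.001, -0.001]
wrist_force: [-4.2, 2.2, -2.7]
grip_width: 0.0185
grip_force: 59.9
```

Request:
servo_tool([
  [[0,0.2,0],[0,0,0]],
  [[0,0.2,0],[0,0,0]],
  [[0,0.2,0],[0,0,0]],
  [[0,0.2,0],[0,0,0]],
  [[0,0.2,0],[0,0,0]],
  [[0,0,0],[0,0,0]],
  [[0,0,0],[0,0,0]],
])

```text
time_s: 32.53
ee_pos: [0.6545, 0.0534, 0.0613]
tcp_rot: [0.766, 0.643, -0.005, -0.004]
wrist_force: [-14.4, 4.0, 4.0]
grip_width: 0.0185
grip_force: 60.8
```

```bash
python3 -c "
from h import *
br()"
```

```text
d 0.0350 lat 0.0004 Fn -14.9 Flat 1.4
t=32.53 pos=[0.6545 0.0534 0.0613] yaw=80.0 tilt=0.71 q=[  6.  55. -29.  89.  33.  46. -46.] F=[-14.4   4.    4. ] M=[ 0.95  3.61 -0.04] w=0.0185 gf=60.8
```

Side home. Retreat and turn to the tail.

Request:
servo_tool([
  [[0,-1.4,-0.2],[0,0,0]],
  [[0,-3,0],[0,0,0]],
  [[0,-3,0],[0,0,0]],
  [[0,0,0],[0,0,6.92]],
  [[0,0,0],[0,0,6.92]],
  [[0,0,0],[0,0,6.92]],
  [[0,0,0],[0,0,6.92]],
  [[0,0,0],[0,0,6.92]],
])

```text
time_s: 33.2
ee_pos: [0.5907, 0.0639, 0.0649]
tcp_rot: [0.924, 0.382, 0.002, 0.001]
wrist_force: [-0.2, 0.9, -3.7]
grip_width: 0.0182
grip_force: 60.1
```

Request:
servo_tool([
  [[0,0,0],[0,0,6.92]],
  [[0,0,0],[0,0,6.92]],
  [[0,0,0],[0,0,6.92]],
  [[0,0,0],[0,0,6.92]],
  [[0,0,0],[0,0,6.92]],
  [[0,0,0],[0,0,6.92]],
  [[0,0,0],[0,0,6.92]],
  [[0,0,0],[0,0,6.92]],
])

```text
time_s: 33.87
ee_pos: [0.5906, 0.0642, 0.0649]
tcp_rot: [0.996, -0.09, 0.002, 0.0]
wrist_force: [-0.7, -0.1, -2.9]
grip_width: 0.0183
grip_force: 60.1
```

```bash
python3 -c "
from h import *
br()"
```

```text
d 0.0998 lat -0.0001 Fn -0.7 Flat -0.2
t=33.87 pos=[0.5906 0.0642 0.0649] yaw=-10.4 tilt=0.27 q=[  -9.   48.   -3.  102.    5.   30. -116.] F=[-0.7 -0.1 -2.9] M=[ 0.06 -0.03  0.05] w=0.0183 gf=60.1
```

Request:
servo_tool([
  [[1.5,0,0.2],[0,0,0]],
  [[1.2,0,0.1],[0,0,0]],
  [[0.6,0,0],[0,0,0]],
  [[0.4,0,0],[0,0,0]],
  [[0.3,0,0],[0,0,0]],
  [[0.3,0,0],[0,0,0]],
  [[0.3,0,0],[0,0,0]],
  [[0,0,0],[0,0,0]],
])

```text
time_s: 34.53
ee_pos: [0.6324, 0.0565, 0.0608]
tcp_rot: [0.996, -0.088, -0.001, 0.0]
wrist_force: [-3.7, 0.2, -4.3]
grip_width: 0.0184
grip_force: 60.1
```

Request:
servo_tool([
  [[0.2,0,0],[0,0,0]],
  [[0.2,0,0],[0,0,0]],
  [[0.2,0,0],[0,0,0]],
  [[0.2,0,0],[0,0,0]],
  [[0.1,0,0],[0,0,0]],
  [[0,0,0],[0,0,0]],
  [[0,0,0],[0,0,0]],
])

```text
time_s: 35.12
ee_pos: [0.6384, 0.0555, 0.0608]
tcp_rot: [0.996, -0.088, -0.004, 0.0]
wrist_force: [-10.9, 1.4, 2.4]
grip_width: 0.0183
grip_force: 60.9
```

```bash
python3 -c "
from h import *
br()
plan((.575,.067,.095,-10,3),(.5335,.3168,.11,9))"
```

```text
d 0.0512 lat -0.0004 Fn -11.0 Flat -0.6
t=35.12 pos=[0.6384 0.0555 0.0608] yaw=-10.0 tilt=0.45 q=[  -7.   51.   -4.   93.    5.   36. -114.] F=[-10.9   1.4   2.4] M=[ 0.27  2.45 -0.03] w=0.0183 gf=60.9
to [  0.575   0.067   0.095 -10.   ]: 3 x [[-2.15,-0.01,-1.13],[0.0,0.1,-0.0]]
to [0.534 0.317 0.11  9.   ]: 7 x [[-0.71,-3.56,-0.21],[0.0,0.0,-2.7]]
```

Request:
servo_tool([
  [[-2.15,0,-0.2],[0,0,0]],
  [[-2.15,0,-1.6],[0,0,0]],
  [[-2.15,0,-1.6],[0,0,0]],
  [[-0.71,-3.56,-0.21],[0,0,-2.7]],
  [[-0.71,-3.56,-0.21],[0,0,-2.7]],
  [[-0.71,-3.56,-0.21],[0,0,-2.7]],
  [[-0.71,-3.56,-0.21],[0,0,-2.7]],
  [[-0.71,-3.56,-0.21],[0,0,-2.7]],
])

```text
time_s: 35.78
ee_pos: [0.5608, 0.2489, 0.1068]
tcp_rot: [1.0, 0.031, 0.003, -0.001]
wrist_force: [0.6, 0.2, -3.7]
grip_width: 0.0184
grip_force: 60.1
```

Request:
servo_tool([
  [[-0.71,-3.56,-0.21],[0,0,-2.7]],
  [[-0.71,-3.56,-0.21],[0,0,-2.7]],
  [[0,0,0],[0,0,0]],
  [[0,0,0],[0,0,0]],
  [[0,0,0],[0,0,0]],
])

```text
time_s: 36.2
ee_pos: [0.5396, 0.3161, 0.1103]
tcp_rot: [0.997, 0.077, 0.002, -0.0]
wrist_force: [0.8, -0.3, -3.9]
grip_width: 0.0183
grip_force: 60.3
```

```bash
python3 -c "
from h import *
vision.get_image('wrist'); h=refine((.5335,.3168),189,clips=(.002,.002,.002),z=.05)
st();plan((.5335,.3168,.066,9))"
```

```text
fit [0.5395 0.3141 3.2944] 188.8 err 0.258
fit [0.5395 0.3141 6.436 ] 368.8 err 0.258
t=36.35 pos=[0.5394 0.3139 0.1099] yaw=8.7 tilt=0.10 q=[ -31.   46.   -6.   95.    7.   39. -122.] F=[-0.4  0.6 -3.3] M=[-0.03 -0.05  0.  ] w=0.0182 gf=60.3
to [0.534 0.317 0.066 9.   ]: 2 x [[-0.27,-0.19,2.19],[0.0,-0.0,-0.2]]
```

Request:
servo_tool([
  [[-0.27,-0.19,2],[0,0,-0.2]],
  [[-0.27,-0.19,1.7],[0,0,-0.2]],
  [[0,0,0.6],[0,0,0]],
  [[0,0,0.3],[0,0,0]],
  [[0,0,0],[0,0,0]],
  [[0,0,0],[0,0,0]],
])

```text
time_s: 36.85
ee_pos: [0.5329, 0.3183, 0.0645]
tcp_rot: [0.997, 0.08, 0.001, -0.0]
wrist_force: [0.4, 0.0, -4.1]
grip_width: 0.0182
grip_force: 60.3
```

Request:
servo_tool([
  [[0,0,0],[0,0,0]],
  [[0,0,0],[0,0,0]],
  [[0,0,0],[0,0,0]],
  [[0,0,0],[0,0,0]],
  [[0,0,0],[0,0,0]],
  [[0,0,-1.5],[0,0,0]],
  [[0,0,-4],[0,0,0]],
  [[0,0,-4],[0,0,0]],
], gripper=1)

```text
time_s: 37.52
ee_pos: [0.5305, 0.318, 0.1583]
tcp_rot: [0.997, 0.081, -0.002, 0.001]
wrist_force: [2.2, 1.4, -1.1]
grip_width: 0.0852
grip_force: 0.0
```

```bash
python3 -c "
from h import *
st()
vision.get_image('wrist'); h=refine((.5335,.3168),189,clips=(.002,.002,.002),z=.005)
p=vision.camera_params('top'); vision.get_image('top'); D=nets.trace('top','rack1')
print([(round(d['conf'],2),np.round(d['box'])) for d in D])
r=fitrack([(p,D)],(.4541,-.381),angs=np.radians(-14)+np.array([0,np.pi]),tol=25); print(r and [(x[0].round(4),round(x[1],3)) for x in r[0]])
plan((.50,.1,.17,60),(.46,-.15,.17,110),(.4545,-.381,.17,166))
"
```

```text
t=37.52 pos=[0.5305 0.318  0.1583] yaw=9.2 tilt=0.28 q=[ -32.   42.   -7.   94.    6.   45. -122.] F=[ 2.2  1.4 -1.1] M=[ 0.04 -0.1   0.02] w=0.0852 gf=0.0
fit [0.5333 0.3168 3.2987] 189.0 err 0.073
fit [0.5334 0.3166 6.447 ] 369.4 err 0.074
[(0.8, array([194., 226.,  13.,  29.])), (0.76, array([438., 245.,  26.,  45.]))]
[(array([ 0.4546, -0.3818, -0.2416]), np.float64(0.129)), (array([ 0.4554, -0.3791,  2.8907]), np.float64(0.145))]
to [ 0.5   0.1   0.17 60.  ]: 8 x [[-1.82,2.20,-0.14],[0.0,0.0,-6.3]]
to [  0.46  -0.15   0.17 110.  ]: 8 x [[-3.27,-0.06,0.00],[0.0,0.0,-6.3]]
to [  0.454  -0.381   0.17  166.   ]: 9 x [[-1.85,-1.93,0.00],[0.0,0.0,-6.2]]
```

Request:
servo_tool([
  [[-1.82,2.2,-0.14],[0,0,-6.3]],
  [[-1.82,2.2,-0.14],[0,0,-6.3]],
  [[-1.82,2.2,-0.14],[0,0,-6.3]],
  [[-1.82,2.2,-0.14],[0,0,-6.3]],
  [[-1.82,2.2,-0.14],[0,0,-6.3]],
  [[-1.82,2.2,-0.14],[0,0,-6.3]],
  [[-1.82,2.2,-0.14],[0,0,-6.3]],
  [[-1.82,2.2,-0.14],[0,0,-6.3]],
])

```text
time_s: 38.43
ee_pos: [0.4978, 0.0982, 0.1687]
tcp_rot: [0.866, 0.5, -0.002, -0.001]
wrist_force: [-0.9, -0.5, 0.2]
grip_width: 0.0856
grip_force: 0.0
```

Request:
servo_tool([
  [[-3.27,-0.06,0],[0,0,-6.3]],
  [[-3.27,-0.06,0],[0,0,-6.3]],
  [[-3.27,-0.06,0],[0,0,-6.3]],
  [[-3.27,-0.06,0],[0,0,-6.3]],
  [[-3.27,-0.06,0],[0,0,-6.3]],
  [[-3.27,-0.06,0],[0,0,-6.3]],
  [[-3.27,-0.06,0],[0,0,-6.3]],
  [[-3.27,-0.06,0],[0,0,-6.3]],
])

```text
time_s: 39.1
ee_pos: [0.4562, -0.1517, 0.1688]
tcp_rot: [0.571, 0.821, -0.001, -0.002]
wrist_force: [0.4, -0.2, 0.1]
grip_width: 0.0857
grip_force: 0.0
```

Request:
servo_tool([
  [[-1.85,-1.93,0],[0,0,-6.2]],
  [[-1.85,-1.93,0],[0,0,-6.2]],
  [[-1.85,-1.93,0],[0,0,-6.2]],
  [[-1.85,-1.93,0],[0,0,-6.2]],
  [[-1.85,-1.93,0],[0,0,-6.2]],
  [[-1.85,-1.93,0],[0,0,-6.2]],
  [[-1.85,-1.93,0],[0,0,-6.2]],
  [[-1.85,-1.93,0],[0,0,-6.2]],
])

```text
time_s: 39.77
ee_pos: [0.4403, -0.3581, 0.1683]
tcp_rot: [0.175, 0.985, 0.001, -0.002]
wrist_force: [0.3, 0.1, -0.4]
grip_width: 0.0857
grip_force: 0.0
```

Request:
servo_tool([
  [[-1.85,-1.93,0],[0,0,-6.2]],
  [[0,0,0],[0,0,0]],
  [[0,0,0],[0,0,0]],
  [[0,0,0],[0,0,0]],
])

```text
time_s: 40.1
ee_pos: [0.4522, -0.3799, 0.1688]
tcp_rot: [0.123, 0.992, 0.001, -0.001]
wrist_force: [-0.3, 0.6, -0.1]
grip_width: 0.0856
grip_force: 0.0
```

```bash
python3 -c "
from h import *
vision.get_image('wrist'); st()
g=refine((.4545,-.381),-14); t=np.degrees(g[2])+180
plan((g[0],g[1],.11,t),(g[0],g[1],.058,t),tcur=tyaw(pose())%360)"
```

```text
t=40.15 pos=[ 0.4524 -0.3797  0.1693] yaw=165.9 tilt=0.15 q=[ 65.  49. -56.  97.  46.  60.  69.] F=[ 0.4 -0.7  0.4] M=[ 0.06 -0.02 -0.01] w=0.0858 gf=0.0
fit [ 0.4531 -0.3813 -0.2411] -13.8 err 0.065
fit [ 0.4537 -0.38    2.9038] 166.4 err 0.145
to [ 4.53000e-01 -3.81000e-01  1.10000e-01  1.66188e+02]: 2 x [[-0.04,-0.06,3.00],[0.0,-0.0,-0.1]]
to [ 4.53000e-01 -3.81000e-01  5.80000e-02  1.66188e+02]: 2 x [[-0.00,0.00,2.60],[0.0,0.0,0.0]]
```

Request:
servo_tool([
  [[-0.04,-0.06,3],[0,0,0]],
  [[-0.04,-0.06,3],[0,0,0]],
  [[0,0,2.5],[0,0,0]],
  [[0,0,1.7],[0,0,0]],
  [[0,0,0.9],[0,0,0]],
  [[0,0,0],[0,0,0]],
])

```text
time_s: 40.75
ee_pos: [0.4522, -0.3816, 0.0575]
tcp_rot: [0.123, 0.992, 0.001, -0.002]
wrist_force: [-0.1, -0.4, 0.5]
grip_width: 0.0853
grip_force: 0.0
```

Request:
servo_tool([
  [[0,0,0],[0,0,0]],
  [[0,0,0],[0,0,0]],
  [[0,0,0],[0,0,0]],
  [[0,0,0],[0,0,0]],
  [[0,0,0],[0,0,0]],
  [[0,0,0],[0,0,0]],
], gripper=-1)

```text
time_s: 41.25
ee_pos: [0.454, -0.3824, 0.06]
tcp_rot: [0.123, 0.992, 0.0, 0.0]
wrist_force: [0.6, 0.5, 3.2]
grip_width: 0.0182
grip_force: 61.0
```

Request:
servo_tool([
  [[0,0,-1.5],[0,0,0]],
  [[0,0,0],[0,0,0]],
  [[0,0,0],[0,0,0]],
])

```text
time_s: 41.5
ee_pos: [0.4538, -0.3832, 0.075]
tcp_rot: [0.124, 0.992, -0.001, 0.0]
wrist_force: [-0.8, -0.4, -4.4]
grip_width: 0.0181
grip_force: 60.1
```

```bash
python3 -c "
from h import *
st()
plan((.54,-.12,.073,170),(.5855,.0652,.073,170),tcur=tyaw(pose())%360)"
```

```text
t=41.50 pos=[ 0.4538 -0.3832  0.075 ] yaw=165.8 tilt=0.08 q=[ 63.  56. -51. 100.  55.  52.  63.] F=[-0.8 -0.4 -4.4] M=[-0.02  0.04  0.04] w=0.0181 gf=60.1
to [ 5.4e-01 -1.2e-01  7.3e-02  1.7e+02]: 8 x [[-0.35,3.44,0.02],[-0.0,0.0,-0.5]]
to [5.86e-01 6.50e-02 7.30e-02 1.70e+02]: 5 x [[-0.25,3.81,0.00],[0.0,0.0,0.0]]
```

Request:
servo_tool([
  [[-0.35,3.44,0],[0,0,-0.5]],
  [[-0.35,3.44,0],[0,0,-0.5]],
  [[-0.35,3.44,0],[0,0,-0.5]],
  [[-0.35,3.44,0],[0,0,-0.5]],
  [[-0.35,3.44,0],[0,0,-0.5]],
  [[-0.35,3.44,0],[0,0,-0.5]],
  [[-0.35,3.44,0],[0,0,-0.5]],
  [[-0.35,3.44,0],[0,0,-0.5]],
])

```text
time_s: 42.17
ee_pos: [0.5399, -0.1189, 0.0738]
tcp_rot: [0.089, 0.996, -0.0, -0.0]
wrist_force: [0.6, -0.7, -4.2]
grip_width: 0.0182
grip_force: 60.2
```

Request:
servo_tool([
  [[-0.25,3.81,0],[0,0,0]],
  [[-0.25,3.81,0],[0,0,0]],
  [[-0.25,3.81,0],[0,0,0]],
  [[-0.25,3.81,0],[0,0,0]],
  [[-0.25,3.81,0.2],[0,0,0]],
  [[0,0,0.5],[0,0,0]],
  [[0,0,0.3],[0,0,0]],
  [[0,0,0],[0,0,0]],
])

```text
time_s: 42.83
ee_pos: [0.5849, 0.0643, 0.0627]
tcp_rot: [0.088, 0.996, -0.001, -0.001]
wrist_force: [-0.4, -1.0, -4.1]
grip_width: 0.0187
grip_force: 60.4
```

```bash
python3 -c "
from h import *
br()"
```

```text
d 0.1055 lat -0.0011 Fn -0.3 Flat -1.0
t=42.83 pos=[0.5849 0.0643 0.0627] yaw=169.9 tilt=0.22 q=[ 15.  56. -49. 101.  55.  50.  20.] F=[-0.4 -1.  -4.1] M=[-0.12  0.04 -0.01] w=0.0187 gf=60.4
```

Request:
servo_tool([
  [[-1.5,0,0],[0,0,0]],
  [[-1.5,0,0],[0,0,0]],
  [[-0.8,0,0],[0,0,0]],
  [[-0.4,0,0],[0,0,0]],
  [[-0.3,0,0],[0,0,0]],
  [[-0.3,0,0],[0,0,0]],
  [[-0.3,0,0],[0,0,0]],
  [[0,0,0],[0,0,0]],
])

```text
time_s: 43.5
ee_pos: [0.6351, 0.0551, 0.0633]
tcp_rot: [0.089, 0.996, -0.001, -0.001]
wrist_force: [-4.3, -0.3, -4.5]
grip_width: 0.0182
grip_force: 60.3
```

Request:
servo_tool([
  [[-0.3,0,0],[0,0,0]],
  [[-0.2,0,0],[0,0,0]],
  [[-0.2,0,0],[0,0,0]],
  [[-0.2,0,0],[0,0,0]],
  [[-0.1,0,0],[0,0,0]],
  [[0,0,0],[0,0,0]],
  [[0,0,0],[0,0,0]],
])

```text
time_s: 44.08
ee_pos: [0.6391, 0.0551, 0.0638]
tcp_rot: [0.087, 0.996, -0.002, -0.006]
wrist_force: [-17.5, -1.6, 6.0]
grip_width: 0.0182
grip_force: 61.8
```

```bash
python3 -c "
from h import *
br()"
```

```text
d 0.0505 lat -0.0006 Fn -16.9 Flat -4.6
t=44.08 pos=[0.6391 0.0551 0.0638] yaw=170.0 tilt=0.73 q=[ 16.  60. -50.  91.  52.  56.  28.] F=[-17.5  -1.6   6. ] M=[-0.41  4.13 -0.18] w=0.0182 gf=61.8
```

End home. Turn to the side.

Request:
servo_tool([
  [[1.2,0,0],[0,0,0]],
  [[2.5,0,-0.2],[0,0,0]],
  [[2.3,0,0],[0,0,0]],
  [[0,0,0],[0,0,6.92]],
  [[0,0,0],[0,0,6.92]],
  [[0,0,0],[0,0,6.92]],
  [[0,0,0],[0,0,6.92]],
  [[0,0,0],[0,0,6.92]],
])

```text
time_s: 44.75
ee_pos: [0.5891, 0.0665, 0.067]
tcp_rot: [0.383, 0.924, 0.002, 0.002]
wrist_force: [-0.5, 0.6, -2.7]
grip_width: 0.018
grip_force: 60.4
```

Request:
servo_tool([
  [[0,0,0],[0,0,6.92]],
  [[0,0,0],[0,0,6.92]],
  [[0,0,0],[0,0,6.92]],
  [[0,0,0],[0,0,6.92]],
  [[0,0,0],[0,0,6.92]],
  [[0,0,0],[0,0,6.92]],
  [[0,0,0],[0,0,6.92]],
  [[0,0,0],[0,0,6.92]],
])

```text
time_s: 45.42
ee_pos: [0.589, 0.0669, 0.067]
tcp_rot: [0.768, 0.64, 0.003, 0.0]
wrist_force: [1.0, 0.1, -4.7]
grip_width: 0.0185
grip_force: 60.4
```

```bash
python3 -c "
from h import *
br()"
```

```text
d 0.1018 lat 0.0023 Fn 0.9 Flat 0.3
t=45.42 pos=[0.589  0.0669 0.067 ] yaw=79.7 tilt=0.31 q=[  5.  50. -28. 101.  36.  37. -55.] F=[ 1.   0.1 -4.7] M=[-0.01  0.04 -0.02] w=0.0185 gf=60.4
```

Request:
servo_tool([
  [[0,2,0.2],[0,0,0]],
  [[0,2,0.1],[0,0,0]],
  [[0,1,0],[0,0,0]],
  [[0,0.4,0],[0,0,0]],
  [[0,0.3,0],[0,0,0]],
  [[0,0.3,0],[0,0,0]],
  [[0,0.3,0],[0,0,0]],
  [[0,0.2,0],[0,0,0]],
])

```text
time_s: 46.08
ee_pos: [0.6499, 0.055, 0.063]
tcp_rot: [0.766, 0.643, -0.0, -0.001]
wrist_force: [-4.1, 3.3, -2.6]
grip_width: 0.0184
grip_force: 60.7
```

Request:
servo_tool([
  [[0,0.2,0],[0,0,0]],
  [[0,0.2,0],[0,0,0]],
  [[0,0.2,0],[0,0,0]],
  [[0,0.2,0],[0,0,0]],
  [[0,0.2,0],[0,0,0]],
  [[0,0,0],[0,0,0]],
  [[0,0,0],[0,0,0]],
])

```text
time_s: 46.67
ee_pos: [0.6545, 0.0537, 0.062]
tcp_rot: [0.766, 0.643, -0.005, -0.004]
wrist_force: [-13.5, 4.6, 1.6]
grip_width: 0.0181
grip_force: 61.3
```

```bash
python3 -c "
from h import *
br()"
```

```text
d 0.0351 lat 0.0006 Fn -14.1 Flat 2.2
t=46.67 pos=[0.6545 0.0537 0.062 ] yaw=80.0 tilt=0.70 q=[  7.  55. -30.  89.  34.  47. -47.] F=[-13.5   4.6   1.6] M=[ 1.04  3.48 -0.03] w=0.0181 gf=61.3
```

Side home. Turn to the tail.

Request:
servo_tool([
  [[0,-1.4,-0.2],[0,0,0]],
  [[0,-3,0],[0,0,0]],
  [[0,-3,0],[0,0,0]],
  [[0,0,0],[0,0,6.92]],
  [[0,0,0],[0,0,6.92]],
  [[0,0,0],[0,0,6.92]],
  [[0,0,0],[0,0,6.92]],
  [[0,0,0],[0,0,6.92]],
])

```text
time_s: 47.33
ee_pos: [0.5903, 0.0639, 0.0657]
tcp_rot: [0.924, 0.382, 0.002, 0.001]
wrist_force: [-0.1, -0.5, -4.4]
grip_width: 0.0183
grip_force: 60.6
```

Request:
servo_tool([
  [[0,0,0],[0,0,6.92]],
  [[0,0,0],[0,0,6.92]],
  [[0,0,0],[0,0,6.92]],
  [[0,0,0],[0,0,6.92]],
  [[0,0,0],[0,0,6.92]],
  [[0,0,0],[0,0,6.92]],
  [[0,0,0],[0,0,6.92]],
  [[0,0,0],[0,0,6.92]],
])

```text
time_s: 48.0
ee_pos: [0.5903, 0.0642, 0.0657]
tcp_rot: [0.996, -0.091, 0.002, 0.0]
wrist_force: [0.2, 0.1, -3.8]
grip_width: 0.0179
grip_force: 60.6
```

```bash
python3 -c "
from h import *
br()"
```

```text
d 0.1001 lat -0.0001 Fn 0.1 Flat 0.2
t=48.00 pos=[0.5903 0.0642 0.0657] yaw=-10.4 tilt=0.24 q=[  -8.   48.   -4.  102.    7.   30. -118.] F=[ 0.2  0.1 -3.8] M=[-0.02  0.08  0.03] w=0.0179 gf=60.6
```

Request:
servo_tool([
  [[1.5,0,0.2],[0,0,0]],
  [[1.2,0,0],[0,0,0]],
  [[0.6,0,0],[0,0,0]],
  [[0.4,0,0],[0,0,0]],
  [[0.3,0,0],[0,0,0]],
  [[0.3,0,0],[0,0,0]],
  [[0.3,0,0],[0,0,0]],
  [[0,0,0],[0,0,0]],
])

```text
time_s: 48.67
ee_pos: [0.6324, 0.0566, 0.0627]
tcp_rot: [0.996, -0.088, -0.001, 0.0]
wrist_force: [-3.3, -0.4, -3.7]
grip_width: 0.0187
grip_force: 60.6
```

Request:
servo_tool([
  [[0.2,0,0],[0,0,0]],
  [[0.2,0,0],[0,0,0]],
  [[0.2,0,0],[0,0,0]],
  [[0.2,0,0],[0,0,0]],
  [[0.1,0,0],[0,0,0]],
  [[0.1,0,0],[0,0,0]],
  [[0,0,0],[0,0,0]],
])

```text
time_s: 49.25
ee_pos: [0.6377, 0.0558, 0.0626]
tcp_rot: [0.996, -0.088, -0.005, 0.001]
wrist_force: [-12.6, 1.7, 4.3]
grip_width: 0.0182
grip_force: 61.6
```

```bash
python3 -c "
from h import *
br()
plan((.575,.067,.1,-10,3),(.5479,.2262,.11,9))"
```

```text
d 0.0520 lat -0.0002 Fn -12.7 Flat -0.5
t=49.25 pos=[0.6377 0.0558 0.0626] yaw=-10.1 tilt=0.63 q=[  -6.   51.   -5.   93.    7.   37. -115.] F=[-12.6   1.7   4.3] M=[ 0.33  3.11 -0.14] w=0.0182 gf=61.6
to [  0.575   0.067   0.1   -10.   ]: 3 x [[-2.13,-0.00,-1.23],[0.0,0.2,-0.0]]
to [0.548 0.226 0.11  9.   ]: 5 x [[-0.68,-3.17,-0.20],[0.0,0.0,-3.8]]
```

Request:
servo_tool([
  [[-2.13,0,-0.2],[0,0,0]],
  [[-2.13,0,-1.8],[0,0.2,0]],
  [[-2.13,0,-1.8],[0,0.2,0]],
  [[-0.68,-3.17,-0.2],[0,0,-3.8]],
  [[-0.68,-3.17,-0.2],[0,0,-3.8]],
  [[-0.68,-3.17,-0.2],[0,0,-3.8]],
  [[-0.68,-3.17,-0.2],[0,0,-3.8]],
  [[-0.68,-3.17,-0.2],[0,0,-3.8]],
])

```text
time_s: 49.92
ee_pos: [0.5561, 0.2282, 0.1117]
tcp_rot: [0.997, 0.079, 0.007, -0.0]
wrist_force: [0.6, 0.2, -3.2]
grip_width: 0.018
grip_force: 60.6
```

Request:
servo_tool([
  [[0,0,0],[0,0,0]],
  [[0,0,0],[0,0,0]],
  [[0,0,0],[0,0,0]],
])

```text
time_s: 50.17
ee_pos: [0.555, 0.2256, 0.1111]
tcp_rot: [0.997, 0.078, 0.005, 0.001]
wrist_force: [0.6, -0.8, -3.6]
grip_width: 0.018
grip_force: 60.6
```

```bash
python3 -c "
from h import *
st();plan((.5479,.2262,.066,9))"
```

```text
t=50.17 pos=[0.555  0.2256 0.1111] yaw=8.9 tilt=0.59 q=[ -22.   45.   -8.  100.   10.   36. -117.] F=[ 0.6 -0.8 -3.6] M=[-0.11 -0.06 -0.  ] w=0.0180 gf=60.6
to [0.548 0.226 0.066 9.   ]: 2 x [[-0.36,-0.09,2.25],[0.1,-0.3,-0.1]]
```

Request:
servo_tool([
  [[-0.36,-0.09,2],[0.1,-0.3,0]],
  [[-0.36,-0.09,1.7],[0.1,-0.3,0]],
  [[0,0,0.6],[0,0,0]],
  [[0,0,0.3],[0,0,0]],
  [[0,0,0],[0,0,0]],
  [[0,0,0],[0,0,0]],
])

```text
time_s: 50.67
ee_pos: [0.547, 0.2246, 0.0654]
tcp_rot: [0.997, 0.077, -0.001, 0.0]
wrist_force: [0.4, 0.7, -4.7]
grip_width: 0.0183
grip_force: 60.6
```

Request:
servo_tool([
  [[0,0,0],[0,0,0]],
  [[0,0,0],[0,0,0]],
  [[0,0,0],[0,0,0]],
  [[0,0,0],[0,0,0]],
  [[0,0,0],[0,0,0]],
  [[0,0,-1.5],[0,0,0]],
  [[0,0,-4],[0,0,0]],
  [[0,0,-4],[0,0,0]],
], gripper=1)

```text
time_s: 51.33
ee_pos: [0.5448, 0.2254, 0.1592]
tcp_rot: [0.997, 0.078, -0.004, 0.0]
wrist_force: [1.2, 0.7, 0.1]
grip_width: 0.0853
grip_force: 0.0
```

```bash
python3 -c "
from h import *
st()
vision.get_image('wrist');vision.get_image('wrist'); h=refine((.5479,.2262),189,clips=(.002,.002,.002),z=.005)
plan((.50,.12,.2,-10),(.44,.02,.2,-6.3))
"
```

```text
t=51.33 pos=[0.5448 0.2254 0.1592] yaw=8.9 tilt=0.48 q=[ -21.   40.   -9.   98.    9.   42. -116.] F=[1.2 0.7 0.1] M=[ 0.04 -0.09 -0.05] w=0.0853 gf=0.0
fit [0.549  0.2235 3.3001] 189.1 err 0.059
fit [0.5493 0.2234 6.4521] 369.7 err 0.061
to [  0.5    0.12   0.2  -10.  ]: 4 x [[-1.27,2.63,-0.98],[-0.0,0.0,4.7]]
to [ 0.44  0.02  0.2  -6.3 ]: 3 x [[-1.47,3.60,0.00],[0.0,0.0,-1.2]]
```

Request:
servo_tool([
  [[-1.27,2.63,-0.98],[0,0,4.7]],
  [[-1.27,2.63,-0.98],[0,0,4.7]],
  [[-1.27,2.63,-0.98],[0,0,4.7]],
  [[-1.27,2.63,-0.98],[0,0,4.7]],
  [[-1.5,3,0.5],[0,0,-1.2]],
  [[-1.5,3,0.5],[0,0,-1.2]],
  [[-1.5,3,0.5],[0,0,-1.2]],
  [[0,0,0],[0,0,0]],
])

```text
time_s: 52.2
ee_pos: [0.4336, 0.0305, 0.1821]
tcp_rot: [0.998, -0.058, -0.008, 0.003]
wrist_force: [-0.6, -0.8, -0.4]
grip_width: 0.0854
grip_force: 0.0
```

```bash
python3 -c "
from h import *
vision.get_image('wrist');vision.get_image('wrist');vision.get_image('wrist');st()
p,im,D=look('wrist',['timer','pointer','timer_base'],'w8')
import pickle; pickle.dump((p,D),open('w8.pkl','wb'))
for l in D: print(l,[(round(d['conf'],2),np.round(d['box'])) for d in D[l]])
"
```

```text
t=52.35 pos=[0.4409 0.0376 0.1835] yaw=-6.3 tilt=0.31 q=[  -6.   29.   -7.  121.    6.   30. -114.] F=[ 0.4  0.4 -0.2] M=[ 0.04 -0.03  0.02] w=0.0854 gf=0.0
timer [(0.9, array([335., 186.,  22.,  39.])), (0.27, array([294., 180., 160.,  46.]))]
pointer [(0.77, array([279., 144.,  19.,  31.]))]
timer_base [(0.76, array([296., 181., 162.,  44.])), (0.69, array([ 98.,  96., 191., 191.]))]
```

View pics/w8.png

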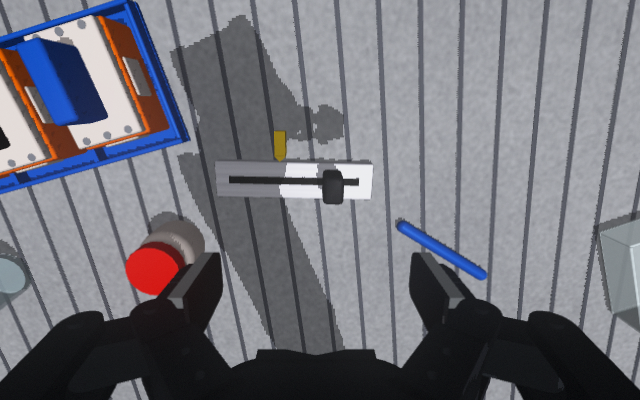

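The wrist view shows the track with corners at about (217,161), (371,163), (372,199) and (216,196). The grip top is near (333,193) and the pointer's centre line is at column 280 with its tip at row 158. The blue rack is seated in bay 1.

```bash
cat > tm.py <<'E'
from h import *
def grip_parts(j): y=-.06+j; return box(-.014,.014,y-.01,y+.01,.014,.054)
def analyse(p,D):
    tb=[d for d in D["timer_base"] if d["box"][2]>1.5*d["box"][3] ][0]; im=D["timer"][0]["mask"]
    m=np.maximum(tb["mask"],im).astype(np.float32)
    best=[fit([(p,m)],PARTS["timer_base"]+[grip_parts(j)],[.434,.061,-.11]) for j in (.02,.074)]
    x,e=min(best,key=lambda b:b[1])
    a=x[2]; Y=np.array([-np.sin(a),np.cos(a)]); X=np.array([np.cos(a),np.sin(a)])
    # grip joint by silhouette
    from scipy.optimize import minimize_scalar
    def f(j):
        s=sil(p,[grip_parts(j)],x,8); return 1-np.minimum(s,im).sum()/np.maximum(s,im).sum()
    js=np.arange(0,.1201,.001); j=js[np.argmin([f(k) for k in js])]
    pm=D["pointer"][0]["mask"]; v,u=np.nonzero(pm); w=unproj(p,np.c_[u,v].astype(float),np.full(len(u),.009))[:,:2]
    yp=(w-x[:2])@Y; print("track",x.round(4),np.degrees(a).round(2),"err",round(e,3),"joint",j,"iou",round(1-f(j),3),"pointer joint med",round(np.median(yp)+.06,4),"range",np.percentile(yp,[3,97]).round(4)+.06)
    g=x[:2]+Y*(j-.06); print("grip xy",g.round(4)); return x,g,np.median(yp)+.06-j
E
python3 -c "
from tm import *
import pickle
p,D=pickle.load(open('w8.pkl','rb'))
x,g,dj=analyse(p,D)
print(unproj(p,[(217,161),(371,163),(372,199),(216,196)],.014).round(4).tolist(),unproj(p,[(280,150),(280,158)],.012).round(4),unproj(p,[(333,193)],.054).round(4))
t=np.degrees(x[2]); plan((g[0],g[1],.08,t),(g[0],g[1],.032,t))
"
```

```text
track [ 0.4356  0.0621 -0.1283] -7.35 err 0.047 joint 0.02 iou 0.886 pointer joint med 0.0755 range [0.0693 0.0811]
grip xy [0.4304 0.0225]
[[0.465, 0.1401, 0.014], [0.445, -0.0221, 0.014], [0.4049, -0.0208, 0.014], [0.427, 0.1489, 0.014]] [[0.469  0.0723 0.012 ]
 [0.4606 0.0735 0.012 ]] [[0.4281 0.0221 0.054 ]]
to [ 0.43   0.022  0.08  -7.348]: 3 x [[-0.30,0.58,3.46],[-0.0,0.1,0.4]]
to [ 0.43   0.022  0.032 -7.348]: 2 x [[0.00,-0.00,2.40],[0.0,0.0,0.0]]
```

Request:
servo_tool([
  [[-0.3,0.58,3.46],[0,0.1,0.4]],
  [[-0.3,0.58,3.46],[0,0.1,0.4]],
  [[-0.3,0.58,3.46],[0,0,0.3]],
  [[0,0,0],[0,0,0]],
  [[0,0,2.4],[0,0,0]],
  [[0,0,1.6],[0,0,0]],
  [[0,0,0.8],[0,0,0]],
  [[0,0,0],[0,0,0]],
])

```text
time_s: 53.22
ee_pos: [0.4302, 0.0221, 0.0322]
tcp_rot: [0.998, -0.064, -0.001, -0.0]
wrist_force: [0.2, -0.3, 0.7]
grip_width: 0.086
grip_force: 0.0
```

Request:
servo_tool([
  [[0,0,0],[0,0,0]],
  [[0,0,0],[0,0,0]],
  [[0,0,0],[0,0,0]],
  [[0,0,0],[0,0,0]],
  [[0,0,0],[0,0,0]],
  [[0,0,0],[0,0,0]],
  [[0,0,0],[0,0,0]],
], gripper=-1)

```text
time_s: 53.8
ee_pos: [0.4298, 0.0213, 0.0325]
tcp_rot: [0.998, -0.065, -0.0, 0.0]
wrist_force: [-0.3, 0.4, 0.8]
grip_width: 0.001
grip_force: 0.0
```

```bash
cat >> tm.py <<'E'
def tj():
    a=-.1283; e=telemetry.get_state()["ee_pos"][:2]-[.4356,.0621]
    print("joint by TCP %.4f off-axis %.4f"%(e@[-np.sin(a),np.cos(a)]+.06,e@[np.cos(a),np.sin(a)])); st()
E
python3 -c "
from tm import *
tj()"
```

```text
joint by TCP 0.0187 off-axis -0.0005
t=53.80 pos=[0.4298 0.0213 0.0325] yaw=-7.4 tilt=0.04 q=[  -8.   47.   -1.  130.   10.    3. -117.] F=[-0.3  0.4  0.8] M=[-0.09 -0.02 -0.01] w=0.0010 gf=0.0
```

The gripper shut on nothing, so I'll look.

```bash
python3 -c "
from h import *
p,im,D=look('wrist',['timer','pointer','timer_base'],'w9')
import pickle; pickle.dump((p,D),open('w9.pkl','wb'))
for l in D: print(l,[(round(d['conf'],2),np.round(d['box'])) for d in D[l]])
"
```

```text
timer [(0.56, array([315., 240.,  38.,  74.]))]
pointer [(0.63, array([222., 164.,  34.,  58.]))]
timer_base [(0.84, array([250., 222., 282.,  63.])), (0.62, array([315., 235.,  43.,  55.])), (0.52, array([  8., 130.,  16.,  37.])), (0.29, array([ 36., 103.,  67., 150.]))]
```

View pics/w9.png

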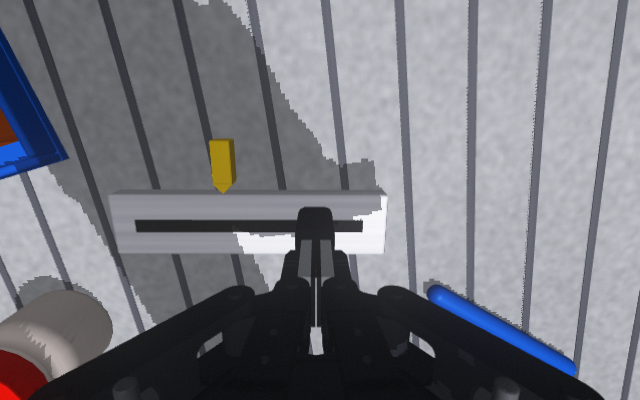

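```bash
python3 -c "
from tm import *
import pickle
p,D=pickle.load(open('w9.pkl','rb'))
s=telemetry.get_state(); print('tcp px',proj(p,[s['ee_pos']]).round(1))
a=-.1283;Rz=np.array([[np.cos(a),-np.sin(a)],[np.sin(a),np.cos(a)]])
for q in ((-.02,-.085),(.02,-.085),(.02,.085),(-.02,.085)): print(q,proj(p,[np.r_[Rz@q+[.4356,.0621],.014]]).round(0))
print(unproj(p,[(110,195),(387,192),(385,253),(118,253)],.014).round(4))
print('pointer',unproj(p,[(222,191)],.006), unproj(p,[(221,141),(222,191)],.012))
"
```

```text
tcp px [[315.2 237.7]]
(-0.02, -0.085) [[384. 254.]]
(0.02, -0.085) [[388. 194.]]
(0.02, 0.085) [[105. 194.]]
(-0.02, 0.085) [[117. 254.]]
[[ 0.4651  0.1411  0.014 ]
 [ 0.4457 -0.0242  0.014 ]
 [ 0.4055 -0.0204  0.014 ]
 [ 0.4273  0.1479  0.014 ]]
pointer [[0.45708785 0.07661567 0.006     ]] [[0.48803967 0.06879033 0.012     ]
 [0.45849505 0.07458782 0.012     ]]
```

```bash
python3 -c "
from tm import *
import pickle
p,D=pickle.load(open('w9.pkl','rb'))
x=[.4356,.0621,-.1283]; a=x[2];Rz=np.array([[np.cos(a),-np.sin(a)],[np.sin(a),np.cos(a)]])
for j in (.0187,):
  for b in grip_parts(j): print(np.r_[b[:2],b[2]].round(3),proj(p,[np.r_[Rz@b[:2]+x[:2],b[2]]]).round(0))
im=cv2.imread('pics/w9.png'); g=im[195:330,285:345].max(2)
for r in range(0,135,6): print(195+r,' '.join('%3d'%v for v in g[r,::4]))
"
```

```text
[-0.014 -0.051  0.014] [[331. 245.]]
[-0.014 -0.051  0.054] [[335. 279.]]
[-0.014 -0.031  0.014] [[300. 245.]]
[-0.014 -0.031  0.054] [[296. 279.]]
[ 0.014 -0.051  0.014] [[332. 203.]]
[ 0.014 -0.051  0.054] [[336. 228.]]
[ 0.014 -0.031  0.014] [[299. 203.]]
[ 0.014 -0.031  0.054] [[295. 228.]]
195 135 134 135 134 134 135 135 135 134 136 136 136 137 138 137
201 154 155 154 154 155 155 155 154 157 157 157 159 158 160 158
207 151 151 152 151 152  62  61  62  63  63  83 152 153 153 152
213 154 155 154 154  37  37  36  38  39  40  41  41 155 156 157
219 121 120 121  58  38  41  38  37  40  39  41  41 136 139 139
225  41  41  42  38  37  39  38  41  40  40  42  41  49  58  59
231  43  42  41  39  38  40  42  41  41  44  42  44  43  58  57
237 245 245 225  42  41  40  43  40  41  43  42  44  44 246 246
243 245 245 245  40  89  90  90  41  41  90  91  91  43 247 247
249 243 243 214  38  90  91  90  40  42  88  91  92  44 217 232
255  62  40  42  41  90  88  89  39  39  89  89  91  47  46  48
261  45  43  44  46  90  90  89  38  38  88  90  90  49  48  50
267  39  39  38  38  88  88  88  37  37  87  89  88  70  44  46
273  37  39  38  47  88  86  89  36  36  87  89  88  89  40  42
279  35  35  34  36  36  74 128  39  46 103 109  39  38  40  41
285  36  39  38  37  34  33  71  42  46 102  36  37  40  41  41
291  34  33  35  32  33  32  31  38  46  32  34  35  36  34  36
297  30  30  30  31  32  31  31  38  43  30  34  30  32  35  33
303  29  29  30  30  31  32  31  35  43  29  28  31  33  31  32
309  30  28  29  28  29  28  29  33  40  29  28  29  28  27  30
315  26  26  26  28  24  24  27  32  41  27  31  25  28  30  27
321  23  25  26  24  23  30  25  31  42  27  29  24  25  27  28
327  26  24  22  25  22  28  26 139 136  53  30  24  23  25  25
```

Request:
servo_tool([
  [[0,0,0],[0,0,0]],
  [[0,0,0],[0,0,0]],
  [[0,0,0],[0,0,0]],
  [[0,0,0],[0,0,0]],
  [[0,0,0],[0,0,0]],
  [[0,0,-1],[0,0,0]],
  [[0,0,-4],[0,0,0]],
  [[0,0,-4],[0,0,0]],
], gripper=1)

```text
time_s: 54.67
ee_pos: [0.4281, 0.0211, 0.122]
tcp_rot: [0.998, -0.064, -0.003, 0.001]
wrist_force: [1.7, 0.7, 0.5]
grip_width: 0.0854
grip_force: 0.0
```

```bash
python3 -c "
from tm import *
vision.get_image('wrist');vision.get_image('wrist')
p,im,D=look('wrist',['timer','pointer','timer_base'],'w10'); st()
for l in D: print(l,[(round(d['conf'],2),np.round(d['box'])) for d in D[l]])
cv2.imwrite('pics/w10c.png',cv2.resize(im[100:280,160:440,::-1],None,fx=2.8,fy=2.8,interpolation=cv2.INTER_CUBIC))
import pickle; pickle.dump((p,D),open('w10.pkl','wb'))
try: analyse(p,D)
except Exception as e: print(e)
"
```

```text
t=54.97 pos=[0.4292 0.0212 0.1218] yaw=-7.4 tilt=0.13 q=[  -6.   35.   -5.  127.    9.   18. -116.] F=[-0.5  0.6 -0.1] M=[0.03 0.   0.01] w=0.0854 gf=0.0
timer [(0.91, array([319., 199.,  23.,  46.])), (0.26, array([120., 280., 110.,  83.]))]
pointer [(0.66, array([253., 148.,  18.,  40.]))]
timer_base [(0.78, array([271., 193., 193.,  54.])), (0.15, array([ 66., 147.,  56.,  13.]))]
track [ 0.4354  0.0617 -0.1247] -7.14 err 0.049 joint 0.019 iou 0.881 pointer joint med 0.0748 range [0.0686 0.0804]
grip xy [0.4303 0.021 ]
```

View pics/w10c.png

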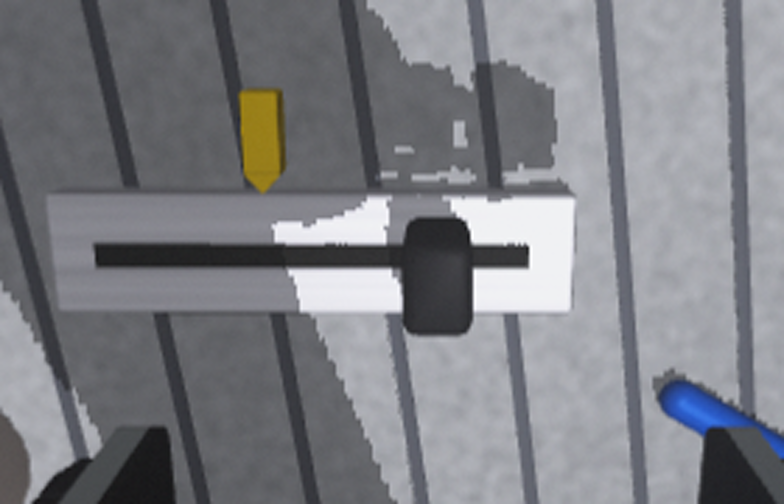

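The block stands untouched on the track at crop (437,275), and the pointer centre line is at crop column 262. Gripping passed it by, so I'll push it with shut fingers from the −y side.

```bash
python3 -c "
from h import *
plan((.4250,-.0225,.10,-7.2),(.4250,-.0225,.032,-7.2,4))"
```

```text
to [ 0.425 -0.022  0.1   -7.2  ]: 2 x [[0.07,2.19,1.09],[0.0,0.1,-0.1]]
to [ 0.425 -0.022  0.032 -7.2  ]: 4 x [[0.00,0.00,1.70],[0.0,0.0,-0.0]]
```

Request:
servo_tool([
  [[0.07,2.19,1.09],[0,0,0]],
  [[0.07,2.19,1.09],[0,0,0]],
  [[0,0,0],[0,0,0]],
  [[0,0,0],[0,0,0]],
  [[0,0,1.7],[0,0,0]],
  [[0,0,1.7],[0,0,0]],
  [[0,0,1.7],[0,0,0]],
  [[0,0,1.7],[0,0,0]],
], gripper=-1)

```text
time_s: 55.63
ee_pos: [0.4255, -0.0211, 0.0314]
tcp_rot: [0.998, -0.064, -0.001, -0.0]
wrist_force: [14.4, 4.3, -2.0]
grip_width: 0.0002
grip_force: 0.0
```

Request:
servo_tool([
  [[0,-0.8,0],[0,0,0]],
  [[0,-0.8,0],[0,0,0]],
  [[0,-0.8,0],[0,0,0]],
  [[0,-0.8,0],[0,0,0]],
  [[0,-0.5,0],[0,0,0]],
  [[0,0,0],[0,0,0]],
  [[0,0,0],[0,0,0]],
])

```text
time_s: 56.22
ee_pos: [0.4306, 0.0148, 0.033]
tcp_rot: [0.998, -0.064, 0.0, -0.0]
wrist_force: [-0.3, -0.6, -0.3]
grip_width: 0.0002
grip_force: 0.0
```

```bash
python3 -c "
from tm import *
tj()
p=vision.camera_params('wrist'); vision.get_image('wrist'); D={l:nets.trace('wrist',l) for l in ('timer','timer_base','pointer')}
for l in D: print(l,[(round(d['conf'],2),np.round(d['box'])) for d in D[l]])
try: analyse(p,D)
except Exception as e: print(e)
"
```

```text
joint by TCP 0.0125 off-axis 0.0011
t=56.22 pos=[0.4306 0.0148 0.033 ] yaw=-7.3 tilt=0.02 q=[  -8.   47.   -1.  130.   11.    3. -117.] F=[-0.3 -0.6 -0.3] M=[-0.    0.05 -0.04] w=0.0002 gf=0.0
timer [(0.74, array([304., 232.,  40.,  51.])), (0.65, array([ 32., 114.,  62., 127.]))]
timer_base [(0.87, array([239., 225., 285.,  72.]))]
pointer [(0.97, array([212., 167.,  29.,  51.]))]
track [ 0.4352  0.062  -0.1268] -7.27 err 0.114 joint 0.019 iou 0.421 pointer joint med 0.0746 range [0.0676 0.0811]
grip xy [0.43   0.0214]
```

Request:
servo_tool([
  [[0,0.5,0],[0,0,0]],
  [[0,0,-3],[0,0,0]],
  [[0,0,-4],[0,0,0]],
  [[0,0,-2],[0,0,0]],
  [[0,0,0],[0,0,0]],
  [[0,0,0],[0,0,0]],
])

```text
time_s: 56.92
ee_pos: [0.4303, 0.0087, 0.1235]
tcp_rot: [0.998, -0.065, 0.001, -0.0]
wrist_force: [0.3, -0.2, 0.5]
grip_width: 0.0001
grip_force: 0.0
```

```bash
python3 -c "
from tm import *
tj()
p,im,D=look('wrist',['timer','timer_base','pointer'],'w11')
for l in D: print(l,[(round(d['conf'],2),np.round(d['box'])) for d in D[l]])
try: analyse(p,D)
except Exception as e: print(e)
"
```

```text
joint by TCP 0.0063 off-axis 0.0016
t=56.92 pos=[0.4303 0.0087 0.1235] yaw=-7.5 tilt=0.10 q=[  -4.   35.   -6.  127.   10.   18. -116.] F=[ 0.3 -0.2  0.5] M=[-0.01  0.    0.01] w=0.0001 gf=0.0
timer [(0.68, array([302., 197.,  30.,  47.]))]
timer_base [(0.6, array([256., 192., 194.,  56.]))]
pointer [(0.73, array([300., 197.,  24.,  45.])), (0.71, array([237., 147.,  21.,  40.])), (0.19, array([ 66.,  91., 132., 182.]))]
track [ 0.4355  0.0618 -0.1292] -7.4 err 0.045 joint 0.019 iou 0.911 pointer joint med 0.021 range [0.0107 0.032 ]
grip xy [0.4302 0.0212]
```

Request:
servo_tool([
  [[0,-1.2,-1],[0,0,-6.92]],
  [[0,0,0],[0,0,-6.92]],
  [[0,0,0],[0,0,-6.92]],
  [[0,0,0],[0,0,-6.92]],
  [[0,0,0],[0,0,-6.92]],
  [[0,0,0],[0,0,-6.92]],
  [[0,0,0],[0,0,-6.92]],
  [[0,0,0],[0,0,-6.92]],
], gripper=1)

```text
time_s: 57.78
ee_pos: [0.4305, 0.0212, 0.1315]
tcp_rot: [0.912, 0.409, -0.002, -0.001]
wrist_force: [-0.1, -0.1, -0.2]
grip_width: 0.0855
grip_force: 0.0
```

Request:
servo_tool([
  [[0,0,0],[0,0,-6.92]],
  [[0,0,0],[0,0,-6.92]],
  [[0,0,0],[0,0,-6.92]],
  [[0,0,0],[0,0,-6.92]],
  [[0,0,0],[0,0,-6.92]],
  [[0,0,0],[0,0,-6.92]],
  [[0,0,0],[0,0,-6.92]],
  [[0,0,0],[0,0,-6.92]],
])

```text
time_s: 58.45
ee_pos: [0.4305, 0.0212, 0.1315]
tcp_rot: [0.618, 0.786, -0.001, -0.001]
wrist_force: [0.2, 0.3, 0.3]
grip_width: 0.0856
grip_force: 0.0
```

Request:
servo_tool([
  [[0,0,0],[0,0,-6.92]],
  [[0,0,0],[0,0,-6.92]],
  [[0,0,0],[0,0,-6.92]],
  [[0,0,0],[0,0,-6.92]],
  [[0,0,0],[0,0,-6.92]],
  [[0,0,0],[0,0,-6.92]],
  [[0,0,0],[0,0,-6.92]],
  [[0,0,0],[0,0,-6.92]],
])

```text
time_s: 59.12
ee_pos: [0.4304, 0.0212, 0.1315]
tcp_rot: [0.182, 0.983, -0.0, -0.002]
wrist_force: [-0.1, -0.4, 0.3]
grip_width: 0.0852
grip_force: 0.0
```

Request:
servo_tool([
  [[0,0,0],[0,0,-6.92]],
  [[0,0,0],[0,0,-6.92]],
  [[0,0,0],[0,0,0]],
  [[0,0,0],[0,0,0]],
  [[0,0,0],[0,0,0]],
])

```text
time_s: 59.53
ee_pos: [0.4308, 0.0213, 0.132]
tcp_rot: [0.067, 0.998, 0.0, -0.001]
wrist_force: [0.2, -0.3, 0.1]
grip_width: 0.0854
grip_force: 0.0
```

```bash
python3 -c "
from tm import *
tj()
p,im,D=look('wrist',['timer','timer_base','pointer'],'w12')
for l in D: print(l,[(round(d['conf'],2),np.round(d['box'])) for d in D[l]])
x,g,dj=analyse(p,D)
t=np.degrees(x[2])+180
plan((g[0],g[1],.10,t),(g[0],g[1],.06,t),tcur=tyaw(pose())%360)
"
```

```text
joint by TCP 0.0189 off-axis 0.0005
t=59.53 pos=[0.4308 0.0213 0.132 ] yaw=172.4 tilt=0.13 q=[ 24.  43. -55. 125.  56.  42.  13.] F=[ 0.2 -0.3  0.1] M=[0.   0.03 0.01] w=0.0854 gf=0.0
timer [(0.79, array([317., 191.,  27.,  43.])), (0.18, array([556., 245., 168., 139.]))]
timer_base [(0.64, array([363., 184., 189.,  55.]))]
pointer [(0.82, array([374., 218.,  20.,  37.])), (0.26, array([555., 243., 169., 133.]))]
track [ 0.4345  0.0616 -0.1342] -7.69 err 0.04 joint 0.02 iou 0.853 pointer joint med 0.0755 range [0.069  0.0822]
grip xy [0.4292 0.0219]
to [4.29000e-01 2.20000e-02 1.00000e-01 1.72308e+02]: 1 x [[0.20,0.04,3.25],[-0.0,-0.1,0.2]]
to [4.29000e-01 2.20000e-02 6.00000e-02 1.72308e+02]: 2 x [[-0.00,0.00,2.00],[0.0,0.0,0.0]]
```

Request:
servo_tool([
  [[0.1,0.05,3.2],[0,0,0.1]],
  [[0,0,3],[0,0,0]],
  [[0,0,2],[0,0,0]],
  [[0,0,1.3],[0,0,0]],
  [[0,0,0.8],[0,0,0]],
  [[0,0,0.6],[0,0,0]],
  [[0,0,0.2],[0,0,0]],
  [[0,0,0],[0,0,0]],
])

```text
time_s: 60.4
ee_pos: [0.4301, 0.022, 0.0213]
tcp_rot: [0.066, 0.998, -0.0, -0.001]
wrist_force: [1.2, 0.3, 0.1]
grip_width: 0.0853
grip_force: 0.0
```

Request:
servo_tool([
  [[0,0,0],[0,0,0]],
  [[0,0,0],[0,0,0]],
  [[0,0,0],[0,0,0]],
  [[0,0,0],[0,0,0]],
  [[0,0,0],[0,0,0]],
  [[0,0,0],[0,0,0]],
  [[0,0,0],[0,0,0]],
], gripper=-1)

```text
time_s: 60.98
ee_pos: [0.4304, 0.0219, 0.022]
tcp_rot: [0.066, 0.998, -0.0, -0.0]
wrist_force: [-0.5, 0.2, 5.1]
grip_width: 0.0181
grip_force: 58.7
```

```bash
python3 -c "
from tm import *
tj()"
```

```text
joint by TCP 0.0195 off-axis -0.0001
t=60.98 pos=[0.4304 0.0219 0.022 ] yaw=172.4 tilt=0.02 q=[ 17.  54. -44. 129.  81.  34.  -9.] F=[-0.5  0.2  5.1] M=[-0.09  0.08 -0.02] w=0.0181 gf=58.7
```

Request:
servo_tool([
  [[0,0.8,0],[0,0,0]],
  [[0,1.2,0],[0,0,0]],
  [[0,1.2,0],[0,0,0]],
  [[0,1.2,0],[0,0,0]],
  [[0,0.75,0],[0,0,0]],
  [[0,0.4,0],[0,0,0]],
  [[0,0,0],[0,0,0]],
  [[0,0,0],[0,0,0]],
])

```text
time_s: 61.65
ee_pos: [0.4378, 0.0784, 0.022]
tcp_rot: [0.065, 0.998, 0.001, -0.0]
wrist_force: [-0.9, 0.9, 4.6]
grip_width: 0.0186
grip_force: 59.3
```

```bash
python3 -c "
from tm import *
tj()"
```

```text
joint by TCP 0.0765 off-axis 0.0001
t=61.65 pos=[0.4378 0.0784 0.022 ] yaw=172.5 tilt=0.13 q=[ 11.  55. -45. 127.  78.  36. -13.] F=[-0.9  0.9  4.6] M=[ 0.34  0.07 -0.02] w=0.0186 gf=59.3
```

Request:
servo_tool([
  [[0,0,0],[0,0,0]],
  [[0,0,0],[0,0,0]],
  [[0,0,0],[0,0,0]],
])

```text
time_s: 61.9
ee_pos: [0.4379, 0.0782, 0.022]
tcp_rot: [0.066, 0.998, 0.001, -0.0]
wrist_force: [0.2, 2.4, 6.6]
grip_width: 0.0184
grip_force: 59.4
```

Request:
servo_tool([
  [[0,0,0],[0,0,0]],
  [[0,0,0],[0,0,0]],
  [[0,0,0],[0,0,0]],
  [[0,0,0],[0,0,0]],
  [[0,0,-1],[0,0,0]],
  [[0,0,-4],[0,0,0]],
  [[0,0,-4],[0,0,0]],
  [[0,0,-1],[0,0,0]],
], gripper=1)

```text
time_s: 62.57
ee_pos: [0.4391, 0.0785, 0.1256]
tcp_rot: [0.066, 0.998, 0.001, 0.002]
wrist_force: [0.5, 0.6, -0.0]
grip_width: 0.0854
grip_force: 0.0
```

```bash
python3 -c "
from tm import *
vision.get_image('wrist');vision.get_image('wrist')
tj()
p,im,D=look('wrist',['timer','timer_base','pointer'],'w13')
for l in D: print(l,[(round(d['conf'],2),np.round(d['box'],1)) for d in D[l]])
x,g,dj=analyse(p,D); print('dj',dj)
cv2.imwrite('pics/w13c.png',cv2.resize(im[120:280,220:420,::-1],None,fx=3.7,fy=3.7,interpolation=cv2.INTER_CUBIC))
"
```

```text
joint by TCP 0.0756 off-axis 0.0015
t=62.67 pos=[0.439  0.0774 0.1235] yaw=172.4 tilt=0.22 q=[ 16.  44. -53. 123.  57.  42.   6.] F=[0.1 0.1 0.6] M=[ 0.04 -0.01  0.02] w=0.0854 gf=0.0
timer [(0.63, array([316.9, 192.4,  28.2,  44.4]))]
timer_base [(0.95, array([301.3, 186.6, 196.4,  55.3]))]
pointer [(0.51, array([314.6, 225.5,  15.6,  24.4])), (0.51, array([528. , 238.9, 224.1, 152.8]))]
track [ 0.4348  0.0625 -0.1291] -7.4 err 0.043 joint 0.076 iou 0.897 pointer joint med 0.0748 range [0.0692 0.0805]
grip xy [0.4369 0.0783]
dj -0.0011800310418452614
```

View pics/w13c.png

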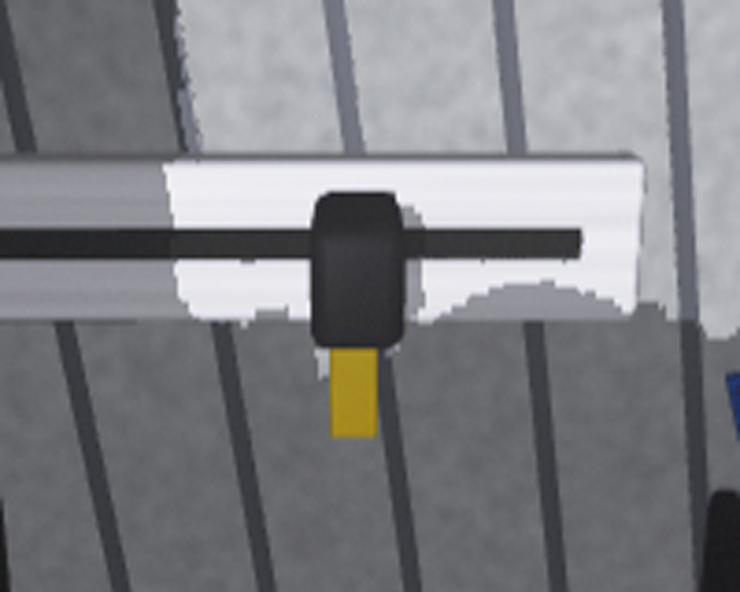

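The grip's centre is at crop column 358 and the pointer's at 353.5, so the grip is about 1.2 mm past. I'll nudge it back.

Request:
servo_tool([
  [[0.1,-0.05,3.2],[0,0,0]],
  [[0,0,2.6],[0,0,0]],
  [[0,0,2],[0,0,0]],
  [[0,0,1.2],[0,0,0]],
  [[0,0,0.7],[0,0,0]],
  [[0,0,0.4],[0,0,0]],
  [[0,0,0],[0,0,0]],
  [[0,0,0],[0,0,0]],
])

```text
time_s: 63.53
ee_pos: [0.436, 0.0766, 0.0201]
tcp_rot: [0.066, 0.998, -0.0, -0.001]
wrist_force: [0.1, -0.6, 0.1]
grip_width: 0.0855
grip_force: 0.0
```

Request:
servo_tool([
  [[0,0,0],[0,0,0]],
  [[0,0,0],[0,0,0]],
  [[0,0,0],[0,0,0]],
  [[0,0,0],[0,0,0]],
  [[0,0,0],[0,0,0]],
  [[0,0,0],[0,0,0]],
  [[0,0,0],[0,0,0]],
], gripper=-1)

```text
time_s: 64.12
ee_pos: [0.4367, 0.0768, 0.021]
tcp_rot: [0.066, 0.998, 0.0, -0.0]
wrist_force: [-0.5, -0.2, 4.4]
grip_width: 0.0182
grip_force: 59.1
```

```bash
python3 -c "
from tm import *
tj()"
```

```text
joint by TCP 0.0747 off-axis -0.0008
t=64.12 pos=[0.4367 0.0768 0.021 ] yaw=172.4 tilt=0.02 q=[ 10.  54. -43. 127.  79.  34. -13.] F=[-0.5 -0.2  4.4] M=[-0.03  0.03 -0.03] w=0.0182 gf=59.1
```

Within 0.5 mm of the pointer. Release, rise and make a last check.

Request:
servo_tool([
  [[0,0,0],[0,0,0]],
  [[0,0,0],[0,0,0]],
  [[0,0,0],[0,0,0]],
  [[0,0,0],[0,0,0]],
  [[0,0,-1],[0,0,0]],
  [[0,0,-4],[0,0,0]],
  [[0,0,-4],[0,0,0]],
  [[0,0,-1],[0,0,0]],
], gripper=1)

```text
time_s: 64.78
ee_pos: [0.438, 0.0783, 0.1245]
tcp_rot: [0.066, 0.998, 0.001, 0.002]
wrist_force: [0.0, 1.0, -0.2]
grip_width: 0.0849
grip_force: 0.0
```

Request:
servo_tool([
  [[0,0,-3],[0,0,0]],
  [[0,0,0],[0,0,0]],
  [[0,0,0],[0,0,0]],
])

```text
time_s: 65.03
ee_pos: [0.4374, 0.0767, 0.1515]
tcp_rot: [0.066, 0.998, 0.0, 0.001]
wrist_force: [0.6, -0.0, -0.7]
grip_width: 0.0857
grip_force: 0.0
```

```bash
python3 -c "
from tm import *
tj()
p,im,D=look('wrist',['timer','timer_base','pointer'],'w14')
x,g,dj=analyse(p,D); print('dj',dj)
for c in ('top','side'):
  p=vision.camera_params(c); vision.get_image(c); R1=nets.trace(c,'rack1')
  print(c,[(round(d['conf'],2),np.round(d['box'])) for d in R1])
  for l,g in (('bay3',(.5188,.4076)),('bay2',(.5334,.3167)),('bay1',(.549,.2235))):
    d=pick(R1,p,g,14,.04); 
    if d: print(l,fit([(p,d['mask'].astype(np.float32))],rackparts((.002,)*3),[g[0],g[1],.157],z=.005), fit([(p,d['mask'].astype(np.float32))],rackparts((.014,)*3),[g[0],g[1],.157],z=.005)[1])
  for l in('jar','reagent'): print(l,[(np.round(d['box']),round(d['conf'],2)) for d in nets.trace(c,l)[:1]])
"
```

```text
joint by TCP 0.0747 off-axis -0.0001
t=65.03 pos=[0.4374 0.0767 0.1515] yaw=172.4 tilt=0.11 q=[ 17.  41. -55. 122.  51.  44.  11.] F=[ 0.6 -0.  -0.7] M=[ 0.03 -0.04  0.  ] w=0.0857 gf=0.0
track [ 0.435   0.0625 -0.1274] -7.3 err 0.049 joint 0.074 iou 0.893 pointer joint med 0.0748 range [0.0696 0.08  ]
grip xy [0.4368 0.0764]
dj 0.0008152726130056243
top [(0.9, array([186., 223.,  29.,  40.])), (0.87, array([211., 218.,  30.,  37.])), (0.61, array([244., 215.,  23.,  37.]))]
bay3 (array([0.51875129, 0.39651073, 0.12246158]), np.float64(0.11262553930282593)) 0.21228021383285522
bay2 (array([0.53270571, 0.31725675, 0.16686773]), np.float64(0.04815441370010376)) 0.15588057041168213
bay1 (array([0.54837196, 0.2242805 , 0.08151262]), np.float64(0.10982328653335571)) 0.22258931398391724
jar [(array([248., 273.,  26.,  21.]), 0.86)]
reagent [(array([256., 145.,  22.,  25.]), 0.69)]
side [(0.91, array([328., 336.,  49.,  37.])), (0.9, array([325., 296.,  48.,  36.])), (0.65, array([327., 373.,  55.,  38.]))]
bay3 (array([0.51843861, 0.39768407, 0.16698819]), np.float64(0.05527621507644653)) 0.17575258016586304
bay2 (array([0.53189185, 0.3173349 , 0.16023283]), np.float64(0.07349181175231934)) 0.19006305932998657
bay1 (array([0.54655375, 0.2232317 , 0.16210237]), np.float64(0.09291648864746094)) 0.2043740153312683
jar [(array([402., 299.,  27.,  38.]), 0.98)]
reagent [(array([237., 266.,  19.,  44.]), 0.58)]
```

```bash
python3 -c "
from h import *
V=[]
for c in ('top','side'):
  p=vision.camera_params(c); vision.get_image(c); V.append((p,nets.trace(c,'rack1')))
for l,g in (('bay3',(.5188,.40)),('bay2',(.5334,.3167)),('bay1',(.549,.2235))):
  vs=[(p,pick(D,p,g,16,.04)['mask'].astype(np.float32)) for p,D in V if pick(D,p,g,16,.04)]
  for z in (-.01,0,.005,.012,.02):
    x,e=fit(vs,rackparts((.002,)*3),[g[0],g[1],.157],z=z); d=x[:2]-[.5335,.3168]; a=.158
    print(l,len(vs),z,x.round(4),round(e,4),'tray xy',(d@[np.cos(a),np.sin(a)]).round(4),(d@[-np.sin(a),np.cos(a)]).round(4))
plan((.47,.25,.2,180),(.5191,.40,.19,189),tcur=172.4)
"
```

```text
bay3 2 -0.01 [0.5198 0.395  0.1782] 0.1285 tray xy -0.0012 0.0794
bay3 2 0 [0.5194 0.3965 0.1468] 0.1102 tray xy -0.0014 0.0809
bay3 2 0.005 [0.5184 0.3972 0.1457] 0.1176 tray xy -0.0022 0.0818
bay3 2 0.012 [0.5181 0.3987 0.1458] 0.1293 tray xy -0.0023 0.0833
bay3 2 0.02 [0.5187 0.3999 0.1439] 0.1709 tray xy -0.0015 0.0844
bay2 2 -0.01 [0.5334 0.3179 0.184 ] 0.1344 tray xy 0.0001 0.0011
bay2 2 0 [0.5322 0.3169 0.162 ] 0.0721 tray xy -0.0013 0.0003
bay2 2 0.005 [0.5318 0.3164 0.169 ] 0.0677 tray xy -0.0017 -0.0002
bay2 2 0.012 [0.5316 0.3165 0.1742] 0.0857 tray xy -0.0019 -0.0
bay2 2 0.02 [0.5313 0.3162 0.1543] 0.1384 tray xy -0.0023 -0.0003
bay1 2 -0.01 [0.5488 0.223  0.1651] 0.1579 tray xy 0.0004 -0.0951
bay1 2 0 [0.5476 0.2234 0.1502] 0.1092 tray xy -0.0008 -0.0945
bay1 2 0.005 [0.5476 0.2222 0.1461] 0.1132 tray xy -0.001 -0.0957
bay1 2 0.012 [0.547  0.2246 0.1462] 0.1329 tray xy -0.0012 -0.0931
bay1 2 0.02 [0.5456 0.2271 0.0751] 0.1764 tray xy -0.0022 -0.0905
to [  0.47   0.25   0.2  180.  ]: 5 x [[-0.39,3.51,-0.99],[-0.0,-0.0,-1.5]]
to [  0.519   0.4     0.19  189.   ]: 5 x [[-1.17,2.94,0.20],[0.0,0.0,-1.8]]
```

```bash
python3 -c "
from bench import robot
print(robot.finish_job())"
```

```text
the job is handed in; nothing more can be done
None
```

I handed in the job at about 65 s: all nine clips were pressed home at the bracket, each of the three racks stands in its own tray bay, and the timer grip is within about 1 mm of the pointer; the green rack now sits against its bay's divider, about 1 cm from where I set it down, still upright.

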